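# Rack the loaded counterweights and scan the kit

## Task

Make this counterweight kit ready and scan it: lay every aluminium counterweight bar on the sloping rack, one to a slot, with its heavier end down against the foot lip (both ends look alike, so find the heavy one by lifting), and stand the fixings jar in the middle of the yellow pad with its code patch facing the scanner. When all that is in place and let go, press the green button on the scanner fully down, let it come back up, and then stand the jar upright in the orange tray. Leave the other tools and parts on the table where they are.

Things in the scene. Friction and masses are not known exactly. Their poses are not given: they have to be found in the camera images.
- bar_a_mid (a point): Centre of a counterweight: bright grooved aluminium square bar with a black cap on each end, 140 long, 28 x 28 in section, 0.28 to 0.44 kg, lying flat at the start; its x axis runs along the bar. One bar may be absent. A steel slug is hidden in one end, at +x in some bars and -x in others; nothing visible tells which.
- bar_b_mid (a point): As bar_a. The centre of mass lies about 30 mm from this centre towards the heavy end, so a bar lifted by its middle loads the grip with a moment of about 0.1 N m that pulls the heavy end down; a light grip lets that end dip visibly, a firm grip (40 N) holds the bar level. Where a rule speaks of the bar itself and not of this centre, it means a point 15 mm from the centre towards the heavy end, on the bar's axis.
- bar_c_mid (a point): As bar_a, the same look; its heavy end must be found too.
- bar_d_mid (a point): As bar_a, the same look; its heavy end must be found too.
- rack: Fixed sloping rack: plywood board 160 x 300 rising at 35 degrees towards the rack's +x (away from the robot), a lip along its low edge standing 16 above the board. At the foot five blue blocks, 12 high and reaching 36 up the slope, leave four slots 36 wide; above them the board is bare. Origin: middle of its underside on the table; z up, y along its width.
- slot1 (a point): Where the centre of a bar lies when it rests in slot 1 (at the rack's -y side), its lower end touching the lip: 70 up the slope from the lip and 14 above the board. Slots are 72 apart along the rack's y. Axes as the rack's.
- slot2 (a point): Where the centre of a bar lies when it rests in slot 2 (next), its lower end touching the lip: 70 up the slope from the lip and 14 above the board. Slots are 72 apart along the rack's y. Axes as the rack's.
- slot3 (a point): Where the centre of a bar lies when it rests in slot 3 (next), its lower end touching the lip: 70 up the slope from the lip and 14 above the board. Slots are 72 apart along the rack's y. Axes as the rack's.
- slot4 (a point): Where the centre of a bar lies when it rests in slot 4 (at the rack's +y side), its lower end touching the lip: 70 up the slope from the lip and 14 above the board. Slots are 72 apart along the rack's y. Axes as the rack's.
- station: Fixed scan station: grey base plate 6 thick, with a yellow round pad and behind it a black scanner block. Origin: on the table under the pad's centre; +x points from the pad to the scanner block, z up. The block is 70 deep, 100 wide, its top 72 above the table, its face 75 from the pad's centre.
- pad (a point): Centre of the yellow pad (72 across), on its surface, 6 above the table.
- window (a point): Centre of the scanner's glass window with a red line, on the block's face towards the pad, 42 above the table.
- tray_mid (a point): Centre of the inner floor (5 above the table) of the fixed shallow orange tray for scanned jars, 110 x 110 outside, 100 x 100 inside, rim 12 above the table. Axes along its sides.
- jar_mid (a point): Centre, half-way up, of the fixings jar: closed grey jar with blue lid, 60 across, 82 high, about 0.3 kg, standing upright. Its x axis points to its code patch; z is up.
- jar_mark (a point): Middle of the jar's code patch: a white label with black bars, 36 wide, on the jar's side, 30 from its axis, 32 above its underside. A white stripe on the lid runs from the lid's centre towards the same side.
- scan_button (a joint): Travel of the green push button on top of the scanner block, m: 0 up, 0.006 fully down; a spring, about 5 N for full travel. It returns when let go.
- scan_button_top (a point): Centre of the top of the green button, which is 28 across; it is pressed straight down.
- screwdriver: Bystander: green-handled screwdriver lying at the far left. Origin under it on the table.
- wrench: Bystander: steel wrench lying near right. Origin under it on the table.
- tape_roll: Bystander: yellow ring-shaped tape roll, 90 mm across, 24 high. Origin under it on the table.
- battery: Bystander: black battery pack, 110 x 75 x 61. Origin under it on the table.
- bracket: Bystander: small aluminium angle bracket, 40 x 40 x 40. Origin under it on the table.
- oil_bottle: Bystander: white bottle with orange band, 48 mm across, 120 high. Origin under it on the table.
- foot_pad: Bystander: black rubber disc, 44 mm across, 16 high. Origin under it on the table.
There are look-alikes about, which are no part of the job. What is shaped like the part that bears jar_mid but turquoise is not meant. Leave any blue look-alike of the part that bears bar_c_mid alone.

How it is judged (in metres and radians):
On the way, in this order (a step that is already met when the one before it is completed fails the run):
1. every bar present lies in a rack slot heavy end down and the jar stands upright within 15 mm of the pad's centre with its patch facing the scanner within 17 degrees, all let go (x of bar_a_mid in the frame of rack between -0.037 and -0.0075 m and y of bar_a_mid in the frame of rack between -0.13 and 0.13 m and z of bar_a_mid in the frame of rack between 0.06 and 0.092 m and angle between the x axis of bar_a_mid and the x axis of rack, either way round between 0.471 and 0.751 rad and x of each of bar_a, bar_b, bar_c, bar_d in the frame of rack below -0.0145 m and x of bar_b_mid in the frame of rack between -0.037 and -0.0075 m and y of bar_b_mid in the frame of rack between -0.13 and 0.13 m and z of bar_b_mid in the frame of rack between 0.06 and 0.092 m and angle between the x axis of bar_b_mid and the x axis of rack, either way round between 0.471 and 0.751 rad and x of bar_c_mid in the frame of rack between -0.037 and -0.0075 m and y of bar_c_mid in the frame of rack between -0.13 and 0.13 m and z of bar_c_mid in the frame of rack between 0.06 and 0.092 m and angle between the x axis of bar_c_mid and the x axis of rack, either way round between 0.471 and 0.751 rad and x of bar_d_mid in the frame of rack between -0.037 and -0.0075 m and y of bar_d_mid in the frame of rack between -0.13 and 0.13 m and z of bar_d_mid in the frame of rack between 0.06 and 0.092 m and angle between the x axis of bar_d_mid and the x axis of rack, either way round between 0.471 and 0.751 rad and horizontal distance between jar_mid and pad below 0.015 m and angle between the x axis of jar_mark and the x axis of station, either way round below 0.3 rad and horizontal distance between jar_mark and window below 0.068 m and angle between jar_mid's own z axis and vertical below 0.1 rad and height (world z) of jar_mid below 0.052 m and contact force between the fingers and bar_a below 0.2 N and contact force between the fingers and bar_b below 0.2 N and contact force between the fingers and bar_c below 0.2 N and contact force between the fingers and bar_d below 0.2 N and contact force between the fingers and jar below 0.2 N), for 0.2 s.
2. with all that still in place the scan button is pressed down (more than 4.5 mm) (value of joint scan_button above 0.0045 m and x of bar_a_mid in the frame of rack between -0.037 and -0.0075 m and y of bar_a_mid in the frame of rack between -0.13 and 0.13 m and z of bar_a_mid in the frame of rack between 0.06 and 0.092 m and angle between the x axis of bar_a_mid and the x axis of rack, either way round between 0.471 and 0.751 rad and x of each of bar_a, bar_b, bar_c, bar_d in the frame of rack below -0.0145 m and x of bar_b_mid in the frame of rack between -0.037 and -0.0075 m and y of bar_b_mid in the frame of rack between -0.13 and 0.13 m and z of bar_b_mid in the frame of rack between 0.06 and 0.092 m and angle between the x axis of bar_b_mid and the x axis of rack, either way round between 0.471 and 0.751 rad and x of bar_c_mid in the frame of rack between -0.037 and -0.0075 m and y of bar_c_mid in the frame of rack between -0.13 and 0.13 m and z of bar_c_mid in the frame of rack between 0.06 and 0.092 m and angle between the x axis of bar_c_mid and the x axis of rack, either way round between 0.471 and 0.751 rad and x of bar_d_mid in the frame of rack between -0.037 and -0.0075 m and y of bar_d_mid in the frame of rack between -0.13 and 0.13 m and z of bar_d_mid in the frame of rack between 0.06 and 0.092 m and angle between the x axis of bar_d_mid and the x axis of rack, either way round between 0.471 and 0.751 rad and horizontal distance between jar_mid and pad below 0.015 m and angle between the x axis of jar_mark and the x axis of station, either way round below 0.3 rad and horizontal distance between jar_mark and window below 0.068 m and angle between jar_mid's own z axis and vertical below 0.1 rad and height (world z) of jar_mid below 0.052 m), for 0.05 s.
At the end, for the whole second after the job is handed in: Every bar present rests in a rack slot at the rack's slope (within 8 degrees), heavy end down, lower end within about 15 mm of the foot lip; the jar stands upright on the floor of the orange tray; the button is back up; all at rest (x of bar_a_mid in the frame of rack between -0.037 and -0.0075 m and y of bar_a_mid in the frame of rack between -0.13 and 0.13 m and z of bar_a_mid in the frame of rack between 0.06 and 0.092 m and angle between the x axis of bar_a_mid and the x axis of rack, either way round between 0.471 and 0.751 rad and x of each of bar_a, bar_b, bar_c, bar_d in the frame of rack below -0.0145 m and x of bar_b_mid in the frame of rack between -0.037 and -0.0075 m and y of bar_b_mid in the frame of rack between -0.13 and 0.13 m and z of bar_b_mid in the frame of rack between 0.06 and 0.092 m and angle between the x axis of bar_b_mid and the x axis of rack, either way round between 0.471 and 0.751 rad and x of bar_c_mid in the frame of rack between -0.037 and -0.0075 m and y of bar_c_mid in the frame of rack between -0.13 and 0.13 m and z of bar_c_mid in the frame of rack between 0.06 and 0.092 m and angle between the x axis of bar_c_mid and the x axis of rack, either way round between 0.471 and 0.751 rad and x of bar_d_mid in the frame of rack between -0.037 and -0.0075 m and y of bar_d_mid in the frame of rack between -0.13 and 0.13 m and z of bar_d_mid in the frame of rack between 0.06 and 0.092 m and angle between the x axis of bar_d_mid and the x axis of rack, either way round between 0.471 and 0.751 rad and horizontal distance between jar_mid and tray_mid below 0.032 m and angle between jar_mid's own z axis and vertical below 0.1 rad and height (world z) of jar_mid below 0.052 m and linear speed of each of bar_a, bar_b, bar_c, bar_d, jar below 0.02 m/s and value of joint scan_button below 0.0015 m); the robot touches nothing.
It fails at once if another tool or part on the table is moved more than 5 cm (distance of any of screwdriver, wrench, tape_roll, battery, bracket, oil_bottle, foot_pad from where it was at the start of the episode above 0.05 m).
Of bar_a, bar_b, bar_c, bar_d only 3 to 4 are there at a start; the rules pass over those that are not, and their reading is None.
At some moment in a run one of bar_a, bar_b, bar_c, bar_d, jar may be knocked a few centimetres aside while the robot is not near it.
Once in a run the grip may slacken for a moment while it holds something.
It also fails if it takes over 210 s, if anything falls off the work surface, if the arm or the gripper's body presses on something with over 40 N, if the wrist force passes 120 N, or if a joint passes its speed limit or range.

## Robot

A 6-joint arm with a two-finger parallel gripper is mounted at the origin on the work surface. World frame = base frame: x ahead of the robot, y to its left, z up, the work surface at z = 0. Lengths are in mm, angles in degrees, forces in N, time in s.
With the tool pointing down it reaches from about 350 to 850 mm from the base axis. Payload 8.1 kg.
Tool frame: the origin (TCP) lies on the centre line of the jaws, within the pads' length; the fingertips stand r.tip_extent ahead of it and the grasp point (between the pads) lies 8 mm behind it (r.tip_extent is the distance from the TCP to the fingertips, in mm); z points along the fingers, y is the direction in which the jaws open and shut (so a half turn about z gives the same grasp; the last joint's range is limited). The gripper opens to 85 mm and grips with 20 to 120 N. Pads are 22 mm wide; open, the fingers measure 114 mm over their backs; the gripper's body (76 mm by 85 mm) begins 54 mm behind the grasp point. The pads swing forward as they close: fully open they stand 13 mm farther back than shut.
Start: joints at [71.425, 7.471, 85.268, -0, 87.261, -4.893], TCP at [141.9, 582.983, 220.092] pointing down, gripper open.
Joint ranges: [-169.43, 169.43], [-51.17, 129.36], [1.28, 143.12], [-76.62, 256.62], [0, 156.53], [-152.29, 152.29]. Speed limits (degrees/s): [136.94, 136.94, 159.86, 180, 180, 180].

## Interface

Orientations are given as [roll, pitch, yaw] about the fixed x, y, z axes, in that order (R = Rz(yaw) Ry(pitch) Rx(roll)).
In Python, from bench import sense, optics, hand_in, spotter, r gives the robot as it stands.
- The arm moves only by the tool apply_moves, never from a script. Its argument "series" is a list of rows, each a list of 3 entries, a list of its own where there are three numbers: the opening, from 0 (shut) to 1 (fully open), then the shift along the world's x, y, z in m, then the turn about the world's z in rad. In form: [[grip, [x, y, z], turn], ...]. A call has 1 to 5 rows; each row is the pose to reach, as a shift and turn from the pose measured when the call began; what a row does not reach only later rows make up. A row lasts 1/8 s, in which the tool goes at most 62.5 mm and 10.7 degrees, less where a joint would pass 70% of its speed; a pose out of reach is approached as far as the arm can. A call with a gripper value outside its range is refused whole. The fingers move at their own pace and stop on an object; "grip_force" is the grip in N (left out, the last holds). Time passes only in rows, so rows that repeat a pose let the fingers close. It gives the time, the measured TCP pose, the force and the opening at its end, in the units of the state.
- sense(): the state, without advancing time (a new reading comes with each control period).
- optics.snapshot(name): name is "scene" or "top" or "wrist"; returns a dict with "color" (384x512x3 uint8, blue, green, red), "intrinsics" (3x3 intrinsics, pixels), "distortion" ([k1, k2, p1, p2, k3] as OpenCV has them; the pictures are not rectified), "rvec" (rotation vector, rad) and "tvec" (3), from world to camera coordinates, as OpenCV has them. Camera axes: x right, y down, z forward; pixel columns grow to the right and rows downward; lengths in mm; the calibration is good to about 2 mm. A picture is of the moment at which its call begins. There is no depth.
- hand_in(): hands the job in, once; it reports no verdict.
Trained networks look in a picture, given as the dict that the camera call returned (one of the last four; its "shot" number tells which), for a name from the list of things; names that differ only in an ending like _2 or _b are one class to them, and where a whole thing is asked for, a point or a joint stands for the part that bears it (a point fixed in the world has none). Each returns a list of dicts, best first, with "p" (0 to 1); they miss things now and then, are a little off and sometimes report something else, mostly with a low value. They report only what shows in the picture. A call takes as long as a camera call. They do not tell look-alikes from the thing itself.
- spotter.search_frame(picture, query): "xyz" ([x, y, z] in mm, in the coordinates of the camera as it stood for that picture, good to about 4 mm: the middle of the surface that is visible of it).
- spotter.masks_of(picture, query): "mask" (384x512 bool, what is visible of it).
The state is a dict: "time": time; "joint_pos": joint angles; "qd": joint speeds; "joint_efforts": joint torques, N m; "tool_pos": TCP position; "tcp_rot": TCP orientation; "ft_force": force on the tool from outside, world axes, zero at the start; "wrist_torque": the same for the moment, N m; "finger_gap": finger opening in mm.
Only numpy, scipy, OpenCV 4.12 (cv2) and the standard library are available. Lean on these libraries where they do the work, as an engineer would, in place of code of your own. Each camera call takes 0.05 s, during which the arm holds its last target.

## Working session

There is one attempt and no reset: what is moved stays moved. The work goes in short steps, Python scripts to look and compute and a tool call to move; the robot and the scene stay as the last step left them, time stands still between calls to the robot, and variables do not carry over. Pictures are saved under pics/ and viewed, and the job is handed in when it is done.

Besides the shell and the picture viewer there is one more tool, called in YAML: its name, and indented under it one key for each argument. apply_moves: Moves the arm, as the interface text tells. Its arguments: {"type":"object","properties":{"series":{"type":"array"},"grip_force":{"type":"number"}},"required":["series"]}

```bash
ls; mkdir -p pics
cat > h.py <<'E'
import numpy as np, cv2
from bench import sense, optics, hand_in, spotter, r
def shot(n,save=None):
    p=optics.snapshot(n)
    if save: cv2.imwrite('pics/%s.png'%save,p['color'])
    return p
def ext(p):
    R,_=cv2.Rodrigues(np.array(p['rvec'],float)); return R,np.array(p['tvec'],float).reshape(3)
def c2w(p,x):
    R,t=ext(p); return R.T@(np.array(x,float)-t)
def ray(p,uv):
    n=cv2.undistortPoints(np.array(uv,float).reshape(-1,1,2),np.array(p['intrinsics'],float),np.array(p['distortion'],float)).reshape(-1,2)
    R,t=ext(p); d=np.c_[n,np.ones(len(n))]@R; return -R.T@t,d
def atz(p,uv,z):
    o,d=ray(p,uv); s=(z-o[2])/d[:,2]; return o+d*s[:,None]
def proj(p,X):
    return cv2.projectPoints(np.array(X,float).reshape(-1,1,3),np.array(p['rvec'],float),np.array(p['tvec'],float),np.array(p['intrinsics'],float),np.array(p['distortion'],float))[0].reshape(-1,2)
E
python3 - <<'E'
from h import *
print(sense(), r.tip_extent)
for n in ['scene','top']:
    p=shot(n,n+'0'); 
    o,_=ray(p,[[256,192]]); print(n,o)
    for q in ['bar_a_mid','jar_mid','rack','station','tray_mid','scan_button','screwdriver','wrench','tape_roll','battery','bracket','oil_bottle','foot_pad','jar_mark','pad','window','scan_button_top','slot1']:
        try:
            for d in spotter.search_frame(p,q): print(q,round(d['p'],2),c2w(p,d['xyz']).round(0),proj(p,c2w(p,d['xyz'])).round(0))
        except Exception as e: print(q,e)
E
```

```text
pics
{'time': 0.0, 'joint_pos': array([ 7.14252272e+01,  7.51588407e+00,  8.53317838e+01, -4.27022292e-04,
        8.72612876e+01, -4.89457658e+00]), 'qd': array([ 0.08671025,  0.01109792, -0.04528467,  0.06744986,  0.01376387,
        0.00303055]), 'joint_efforts': array([-7.26636681e-04, -5.69395530e+01, -5.00545192e+01, -1.81234386e-04,
        1.50464906e-02, -2.29896324e-05]), 'tool_pos': array([141.70935036, 582.41848148, 219.01236376]), 'tcp_rot': array([-1.79891405e+02, -8.87141789e-03,  1.66319816e+02]), 'ft_force': array([-0.05780976,  0.72880749,  0.37065066]), 'wrist_torque': array([-0.02820304,  0.01701496, -0.00122002]), 'finger_gap': 85.54952744288784} 11.0
scene [1194.49964271 1013.73122868 1160.51047409]
bar_a_mid 0.6 [ 558. -357.   24.] [[216. 160.]]
bar_a_mid 0.52 [ 457. -313.   27.] [[244. 157.]]
jar_mid 0.85 [348. -14.  63.] [[312. 181.]]
jar_mid 0.74 [447.  67.  65.] [[303. 204.]]
rack 0.77 [518. 295.  26.] [[327. 264.]]
rack 0.74 [654.  55.  11.] [[249. 237.]]
rack 0.63 [819.  46.  45.] [[202. 248.]]
rack 0.16 [335. 194.  18.] [[351. 224.]]
station 0.81 [651.  
[... 1638 characters left out ...]
61 [ 438. -130.   28.] [[291. 232.]]
battery 0.6 [796.  28.  45.] [[243. 119.]]
bracket 0.76 [ 655. -447.    5.] [[388. 166.]]
bracket 0.22 [429.  51.  84.] [[232. 232.]]
oil_bottle 0.78 [630. 447.  78.] [[105. 165.]]
foot_pad 0.64 [333. 189.  23.] [[187. 264.]]
foot_pad 0.6 [617.  35.   9.] [[239. 176.]]
foot_pad 0.3 [748. 228.  22.] [[181. 134.]]
jar_mark 0.82 [427.  53.  85.] [[231. 233.]]
jar_mark 0.76 [347. -29.  86.] [[258. 260.]]
pad 0.62 [618.  38.   7.] [[239. 175.]]
pad 0.28 [331. 189.  22.] [[187. 265.]]
window 0.98 [618.  38.   7.] [[239. 175.]]
window 0.56 [492. 273.  62.] [[160. 211.]]
scan_button_top 0.37 [678.  30.  93.] [[241. 150.]]
slot1 0.95 [490. 276.  59.] [[159. 212.]]
```

View pics/scene0.png

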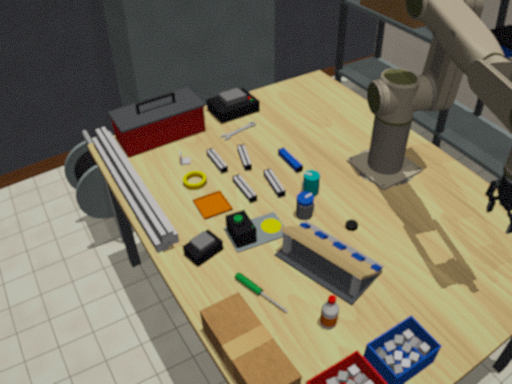

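View pics/top0.png

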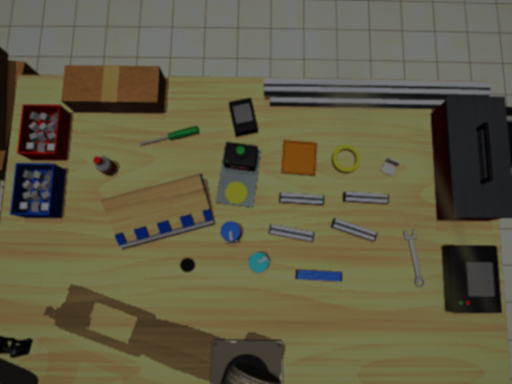

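Run:
```python
import cv2
t=cv2.imread('pics/top0.png')
cv2.imwrite('pics/top0_c.png',cv2.resize(t[120:280,130:330],None,fx=4,fy=4,interpolation=cv2.INTER_CUBIC)[:600])
cv2.imwrite('pics/top0_d.png',cv2.resize(t[140:280,270:430],None,fx=4,fy=4,interpolation=cv2.INTER_CUBIC))
```

```text
(no output)
```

View pics/top0_c.png

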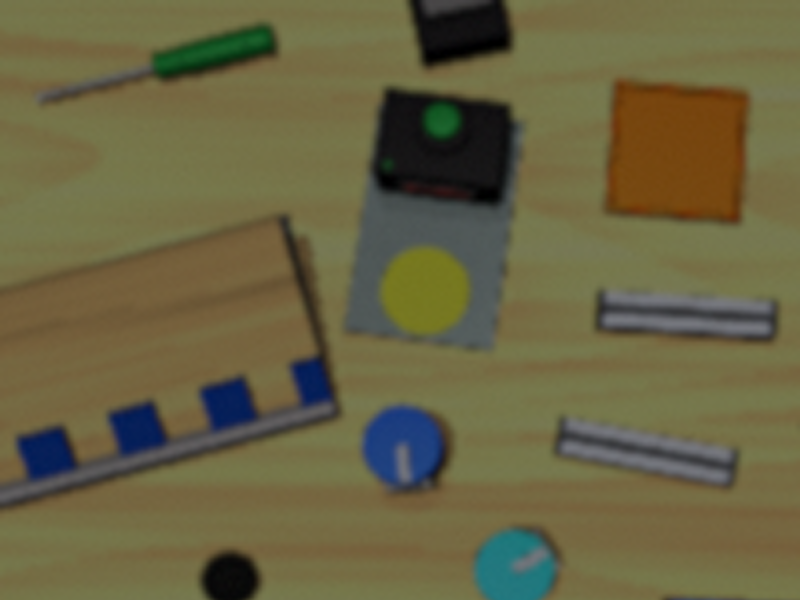

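View pics/top0_d.png

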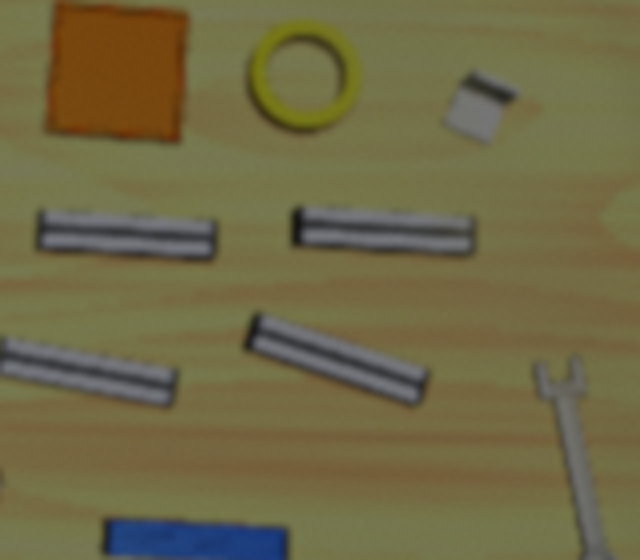

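Four grooved aluminium bars are visible in the top view, at (302,199), (366,197), (291,233) and (354,230). The bar at (319,275) is the blue look-alike. The jar with the blue lid is at (231,232), and the turquoise look-alike is at (259,262). Next I'll measure these precisely.

Run:
```python
from h import *
p=shot('top'); s=shot('scene')
import pickle; pickle.dump((p,s),open('first.pkl','wb'))
im=p['color']; hsv=cv2.cvtColor(im,cv2.COLOR_BGR2HSV)
for d in spotter.masks_of(p,'bar_a_mid'):
    m=d['mask'].astype(np.uint8); c,_=cv2.findContours(m,0,1); c=max(c,key=cv2.contourArea)
    rc=cv2.minAreaRect(c); b=cv2.boxPoints(rc); W=atz(p,b,28)
    print(round(d['p'],2),np.array(rc[0]).round(1),np.array(rc[1]).round(1),m.sum(),W.mean(0).round(1))
    print(hsv[d['mask']].mean(0))
for d in spotter.masks_of(p,'rack')+spotter.masks_of(p,'jar_mid'): 
    ys,xs=np.nonzero(d['mask']); print(d['p'],xs.min(),xs.max(),ys.min(),ys.max())
cv2.imwrite('pics/rack_t.png',cv2.resize(im[165:255,95:225],None,fx=6,fy=6,interpolation=cv2.INTER_CUBIC))
cv2.imwrite('pics/rack_s.png',cv2.resize(s['color'][215:305,270:390],None,fx=6,fy=6,interpolation=cv2.INTER_CUBIC))
```

```text
0.68 [365.  198.1] [46.2 11.2] 470 [ 546.  -362.3   28. ]
[77.38085106 25.01702128 91.20425532]
0.6 102 213 174 248
0.23 237 243 147 154
0.76 221 241 221 243
0.73 249 268 253 271
```

View pics/rack_t.png

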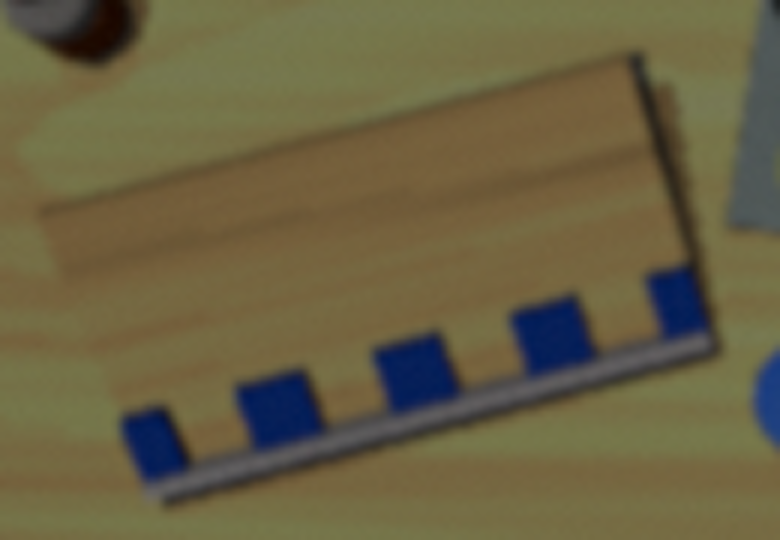

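View pics/rack_s.png

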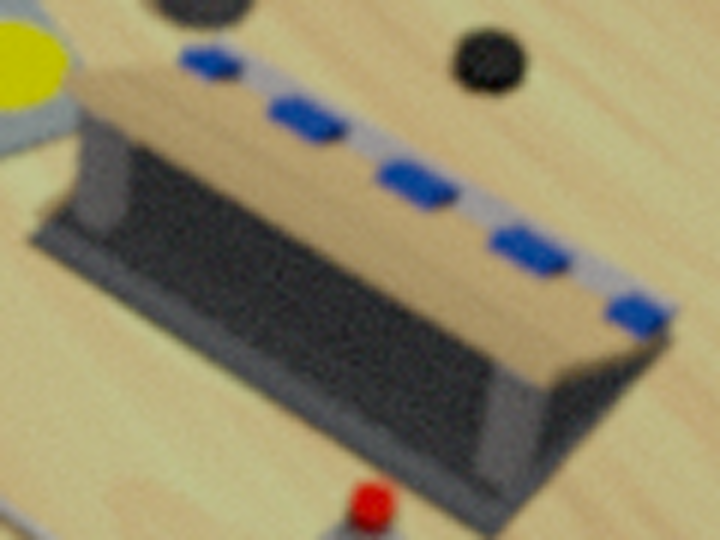

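Run:
```python
from h import *
import pickle; p,s=pickle.load(open('first.pkl','rb'))
def tri(a,b):
    o1,d1=ray(p,[a]);o2,d2=ray(s,[b]);d1=d1[0]/np.linalg.norm(d1[0]);d2=d2[0]/np.linalg.norm(d2[0])
    A=np.c_[d1,-d2];t=np.linalg.lstsq(A,o2-o1,rcond=None)[0]
    x,y=o1+d1*t[0],o2+d2*t[1];return (x+y)/2,np.linalg.norm(x-y)
T=lambda u,v:(95+u/6-.4,165+v/6-.4); S=lambda u,v:(270+u/6-.4,215+v/6-.4)
for n,a,b in [('A',T(42,212),S(548,388)),('B',T(632,58),S(75,85)),('lipL',T(155,485),S(678,305)),('lipR',T(708,332),S(218,38)),
 ('blk2 uphill top L',T(238,385),S(495,243)),('blk4 uphill top L',T(512,312),S(270,110))]:
    X,e=tri(a,b);print(n,X.round(1),round(e,1))
# all bars: segment
im=p['color']
hsv=cv2.cvtColor(im,cv2.COLOR_BGR2HSV)
for c in [(302,199),(366,197),(291,233),(354,230)]:
    x0,y0=c[0]-30,c[1]-18
    sub=im[y0:y0+36,x0:x0+60].astype(int)
    m=((sub[...,2]-sub[...,0])<18).astype(np.uint8)  # wood has R>>B
    n,l,st,_=cv2.connectedComponentsWithStats(m); k=1+np.argmax(st[1:,4]); 
    ct,_=cv2.findContours((l==k).astype(np.uint8),0,1); rc=cv2.minAreaRect(max(ct,key=cv2.contourArea)); ctr=np.array(rc[0])+[x0,y0]
    b=cv2.boxPoints(rc)+[x0,y0]; W=atz(p,b,20); 
    e=[W[1]-W[0],W[2]-W[1]]; e=max(e,key=np.linalg.norm); 
    print(c,ctr.round(1),np.round(rc[1],1),'centre',atz(p,[ctr],20)[0].round(1),'len',np.linalg.norm(e).round(),'dir',np.degrees(np.arctan2(e[1],e[0])).round(1)%180)
# jar lid circle
for c,r0,z,lo,hi in [((231,232),16,82,(100,100,40),(130,255,255)),((236,193),18,6,(22,120,60),(35,255,255)),((240,150),10,93,(45,120,40),(75,255,255)),((299,157),24,8,(5,150,60),(20,255,255)),((259,262),16,82,(80,100,40),(99,255,255))]:
    x0,y0=c[0]-r0,c[1]-r0
    m=cv2.inRange(hsv[y0:y0+2*r0,x0:x0+2*r0],lo,hi); n,l,st,_=cv2.connectedComponentsWithStats(m);k=1+np.argmax(st[1:,4])
    ct,_=cv2.findContours((l==k).astype(np.uint8),0,1);ct=max(ct,key=cv2.contourArea); 
    rc=cv2.minAreaRect(cv2.convexHull(ct)); ctr=np.array(rc[0])+[x0,y0]; print(c,ctr.round(1),np.round(rc[1],1),round(rc[2],1),atz(p,[ctr],z)[0].round(1))
```

```text
A [516.7 439.3 101.5] 0.8
B [595.3 152.1 101.8] 9.1
lipL [384.5 397.1  34.4] 5.9
lipR [468.6 114.3  36.9] 1.7
blk2 uphill top L [444.6 339.1  64.4] 22.9
blk4 uphill top L [484.5 202.6  63.9] 24.4
(302, 199) [301.1 198.2] [44.1  9.8] centre [ 544.1 -161.9   20. ] len 140.0 dir 87.3
(366, 197) [365.1 197.2] [44.4  9.8] centre [ 550.1 -364.4   20. ] len 141.0 dir 86.9
(291, 233) [291.2 232.5] [44.5  9.6] centre [ 435.2 -130.5   20. ] len 139.0 dir 79.4
(354, 230) [353.9 229.3] [45.5  9.5] centre [ 447.9 -326.5   20. ] len 141.0 dir 72.1
(231, 232) [230.5 231. ] [18. 19.] 90.0 [432.1  54.7  82. ]
(236, 193) [235.8 192.2] [21.2 20.5] 45.0 [562.6  45.8   6. ]
(240, 150) [240.  149.5] [8. 9.] 0.0 [679.7  31.3  93. ]
(299, 157) [299.  157.4] [34.1 33.1] 4.4 [ 679.9 -156.6    8. ]
(259, 262) [258.5 262. ] [18. 19.] 90.0 [342.3 -29.7  82. ]
```

Run:
```python
from h import *
import pickle; p,s=pickle.load(open('first.pkl','rb'))
T=lambda u,v:(95+u/6-.4,165+v/6-.4)
def rep(yaw,o,zl):
    c,n=np.cos(yaw),np.sin(yaw); 
    def w(x,y,z): return np.array([o[0]+c*x-n*y,o[1]+n*x+c*y,z])
    return w
from scipy.optimize import least_squares
# frame: origin = lip foot point on board mid-width (up-slope u, perp v)
S35,C35=np.sin(np.radians(35)),np.cos(np.radians(35))
def pt(q,u,y,v):
    x=u*C35-v*S35; z=q[3]+u*S35+v*C35; c,n=np.cos(q[2]),np.sin(q[2]); return [q[0]+c*x-n*y,q[1]+n*x+c*y,z]
Ss=lambda u,v:(270+u/6-.4,215+v/6-.4)
obsT=[((160,150,0),T(42,212)),((160,-150,0),T(632,58))]
# blocks: edges: end blocks 150..126 , others centred 72,0,-72 half 18 ; up 36, v 12
px={ (36,144+0-0,12):None}
obsT+=[((36,90,12),T(238,385)),((36,54,12),T(303,370)),((36,18,12),T(374,347)),((36,-18,12),T(438,333)),((36,-54,12),T(511,312)),((36,-90,12),T(577,296)),((36,126,12),T(167,407)),((36,-126,12),T(648,277))]
obsS=[((36,54,12),Ss(570,275))] if 0 else []
for zl in [None]:
    f=lambda q:np.r_[np.ravel(proj(p,[pt(q,*a) for a,_ in obsT])-[b for _,b in obsT]),(q[3]-24)/10]
    r_=least_squares(f,[440,260,0.27,24]); q=r_.x
    print(q.round(3),np.degrees(q[2]).round(2),r_.fun.round(1))
    for i in range(4): print('slot',i+1,np.round(pt(q,70,-108+72*i,14),1))
    print(proj(s,[pt(q,160,150,0),pt(q,160,-150,0),pt(q,0,150,16),pt(q,0,-150,16)]).round(1), Ss(548,388),Ss(75,85),Ss(678,305),Ss(218,38))
    vis=cv2.resize(s['color'],None,fx=4,fy=4)
    for Y in (-150,-108,-36,36,108,150):
        a=proj(s,[pt(q,0,Y,0),pt(q,160,Y,0)])*4; cv2.line(vis,tuple(a[0].astype(int).tolist()),tuple(a[1].astype(int).tolist()),(0,0,255),1)
    for Y in (-108,-36,36,108):
        for dy in(-18,18):
            a=proj(s,[pt(q,0,Y+dy,12),pt(q,36,Y+dy,12)])*4; cv2.line(vis,tuple(a[0].astype(int).tolist()),tuple(a[1].astype(int).tolist()),(0,255,0),1)
    cv2.imwrite('pics/fit.png',vis[860:1220,1080:1560])
```

```text
[4.38372e+02 2.60582e+02 2.77000e-01 1.17490e+01] 15.86 [-0.7 -2.3 -1.  -2.3 -0.1  0.8  0.5  0.2  0.1  1.1  0.8  0.4 -0.   0.9
  0.3  0.5  0.3  0.1 -0.2  0.7 -1.2]
slot 1 [515.3 170.2  63.4]
slot 2 [495.6 239.4  63.4]
slot 3 [476.  308.7  63.4]
slot 4 [456.3 377.9  63.4]
[[359.4 280.2]
 [277.9 229.4]
 [381.3 269.1]
 [304.9 223.6]] (360.93333333333334, 279.2666666666667) (282.1, 228.76666666666665) (382.6, 265.43333333333334) (305.93333333333334, 220.93333333333334)
```

View pics/fit.png

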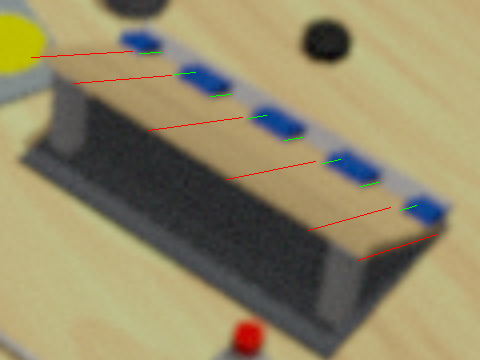

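Run:
```python
from h import *
import pickle; p,s=pickle.load(open('first.pkl','rb'))
from scipy.optimize import least_squares
T=lambda u,v:(95+u/6-.4,165+v/6-.4)
Ss=lambda u,v:(270+u/6-.4,215+v/6-.4)
S35,C35=np.sin(np.radians(35)),np.cos(np.radians(35))
def pt(q,u,y,v):
    if u==160:u=q[4]
    x=u*C35-v*S35; z=q[3]+u*S35+v*C35; c,n=np.cos(q[2]),np.sin(q[2]); return [q[0]+c*x-n*y,q[1]+n*x+c*y,z]
obsT=[((160,150,0),T(42,212)),((160,-150,0),T(632,58)),((36,90,12),T(238,385)),((36,54,12),T(303,370)),((36,18,12),T(374,347)),((36,-18,12),T(438,333)),((36,-54,12),T(511,312)),((36,-90,12),T(577,296)),((36,126,12),T(167,407)),((36,-126,12),T(648,277))]
# scene: top-face uphill corners of blocks (left = -y side)
obsS=[((36,54,12),Ss(491,238)),((36,90,12),Ss(553,268)),((36,-18,12),Ss(379,175)),((36,18,12),Ss(440,205)),((36,-90,12),Ss(270,108)),((36,-54,12),Ss(328,138)),((36,-126,12),Ss(222,75)),((36,126,12),Ss(608,310)),((160,-150,0),Ss(70,82)),((160,150,0),Ss(545,378))]
f=lambda q:np.r_[np.ravel(proj(p,[pt(q,*a) for a,_ in obsT])-[b for _,b in obsT]),np.ravel(proj(s,[pt(q,*a) for a,_ in obsS])-[b for _,b in obsS])]
r_=least_squares(f,[440,260,0.27,24,150],loss='soft_l1'); q=r_.x
print(q.round(3),np.degrees(q[2]).round(2),r_.fun.round(1))
for i in range(4): print('slot',i+1,np.round(pt(q,70,-108+72*i,14),1))
vis=cv2.resize(s['color'],None,fx=4,fy=4)
for Y in (-150,-108,-36,36,108,150):
    a=proj(s,[pt(q,0,Y,0),pt(q,160,Y,0)])*4; cv2.line(vis,tuple(a[0].astype(int).tolist()),tuple(a[1].astype(int).tolist()),(0,0,255),1)
for Y in (-108,-36,36,108):
    for dy in(-18,18):
        a=proj(s,[pt(q,0,Y+dy,12),pt(q,36,Y+dy,12)])*4; cv2.line(vis,tuple(a[0].astype(int).tolist()),tuple(a[1].astype(int).tolist()),(0,255,0),1)
cv2.imwrite('pics/fit2.png',vis[860:1220,1080:1560])
np.save('rackq.npy',q)
```

```text
[4.37875e+02 2.60898e+02 2.75000e-01 1.83390e+01 1.50461e+02] 15.76 [-0.3  0.2 -0.4  0.3 -0.8  0.7 -0.2  0.2 -0.5  1.   0.2  0.3 -0.5  0.8
 -0.1  0.5 -0.5  0.  -0.5  0.6 -0.5  0.2 -1.1  1.  -0.6 -0.7 -1.5 -0.
 -0.5 -0.4 -1.3  0.  -1.3 -0.2 -0.4 -0.1 -1.5 -0.5  0.6  0.7]
slot 1 [514.7 170.4  70. ]
slot 2 [495.1 239.6  70. ]
slot 3 [475.6 308.9  70. ]
slot 4 [456.  378.2  70. ]
```

View pics/fit2.png

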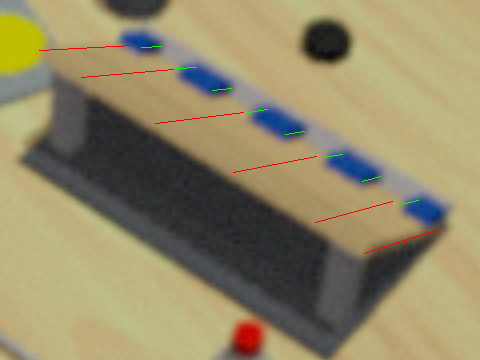

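apply_moves:
  series:
    - [0.6, [0.06, -0.055, 0.02], -0.18]
    - [0.6, [0.12, -0.11, 0.03], -0.36]
    - [0.6, [0.18, -0.165, 0.03], -0.54]
    - [0.6, [0.23, -0.22, 0.03], -0.72]
    - [0.6, [0.27, -0.27, 0.03], -0.9]

```text
time: 2.78
tool_pos: [365.0, 365.4, 249.6]
tcp_rot: [179.9, -0.0, 114.4]
ft_force: [0.9, 1.2, -0.0]
finger_gap: 50.9
```

apply_moves:
  series:
    - [0.6, [0.01, -0.06, 0.0], -0.15]
    - [0.6, [0.02, -0.12, 0.0], -0.3]
    - [0.6, [0.02, -0.18, 0.0], -0.45]
    - [0.6, [0.02, -0.24, -0.02], -0.6]
    - [0.6, [0.02, -0.3, -0.05], -0.617]

```text
time: 3.4
tool_pos: [385.6, 68.4, 202.6]
tcp_rot: [179.8, -0.0, 78.9]
ft_force: [0.9, -0.7, -0.5]
finger_gap: 51.0
```

apply_moves:
  series:
    - [0.6, [0.012, -0.05, 0], 0]
    - [0.6, [0.025, -0.1, -0.02], 0]
    - [0.6, [0.037, -0.15, -0.05], 0]
    - [0.6, [0.05, -0.199, -0.07], 0]
    - [0.6, [0.05, -0.199, -0.08], 0]

```text
time: 4.03
tool_pos: [435.2, -133.3, 121.3]
tcp_rot: [179.8, -0.0, 78.7]
ft_force: [-0.2, 0.3, -0.0]
finger_gap: 51.6
```

Run:
```python
from h import *
print(sense()['tool_pos'].round(1),sense()['tcp_rot'].round(1),r.tip_extent)
shot('wrist','w1')
```

```text
[ 435.2 -133.3  121.3] [179.8  -0.   78.7] 11.0
```

View pics/w1.png

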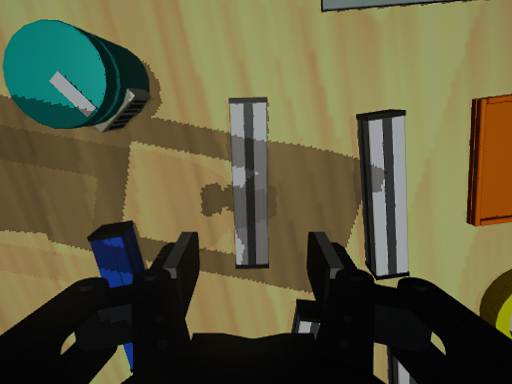

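The wrist view shows the aluminium bar between the fingers, running from (248,98) to (252,268). The blue look-alike is at lower left and the turquoise jar at upper left, both clear of the grasp. Next I'll check where the bar's centre is.

```bash
cat >> h.py <<'E'
def wbars(p,n=6):
    """aluminium bars by network mask in picture"""
    out=[]
    for d in spotter.masks_of(p,'bar_a_mid'):
        m=d['mask'].astype(np.uint8); c,_=cv2.findContours(m,0,1); c=max(c,key=cv2.contourArea)
        b=cv2.boxPoints(cv2.minAreaRect(c)); W=atz(p,b,20); e=max([W[1]-W[0],W[2]-W[1]],key=np.linalg.norm)
        out.append((round(d['p'],2),np.round(b.mean(0)),W.mean(0).round(1),round(np.linalg.norm(e)),round(np.degrees(np.arctan2(e[1],e[0]))%180,1)))
    return out
E
python3 - <<'E'
from h import *
p=shot('wrist')
print(atz(p,[[248,98],[252,268],[230,98],[268,98]],28).round(1))
for b in wbars(p): print(b)
E
```

```text
[[ 444.3  -60.6   28. ]
 [ 420.  -197.1   28. ]
 [ 431.3  -58.    28. ]
 [ 458.7  -63.5   28. ]]
(0.81, array([396., 374.], dtype=float32), array([ 534.3, -341.9,   20. ]), 48, np.float64(117.2))
```

apply_moves:
  series:
    - [0.6, [-0.003, 0.004, -0.04], 0.015]
    - [0.6, [-0.003, 0.004, -0.08], 0.015]
    - [0.6, [-0.003, 0.004, -0.098], 0.015]
    - [0.3, [-0.003, 0.004, -0.101], 0.015]
    - [0.0, [-0.003, 0.004, -0.101], 0.015]
  grip_force: 60

```text
time: 4.8
tool_pos: [433.0, -125.7, 22.5]
tcp_rot: [179.7, -0.1, 79.8]
ft_force: [1.2, 0.3, -0.2]
finger_gap: 15.4
```

apply_moves:
  series:
    - [0.0, [0, 0, 0], 0]
    - [0.0, [0, 0, 0], 0]
    - [0.0, [0, 0, 0], 0]

```text
time: 5.18
tool_pos: [433.4, -125.9, 23.0]
tcp_rot: [179.7, -0.1, 79.8]
ft_force: [-0.2, 0.1, -0.2]
finger_gap: -0.2
```

Run:
```python
from h import *
print(r.tip_extent)
shot('wrist','w2');shot('top','t2')
t=cv2.imread('pics/t2.png');cv2.imwrite('pics/t2c.png',cv2.resize(t[140:290,210:400],None,fx=4,fy=4))
```

```text
11.0
```

View pics/w2.png

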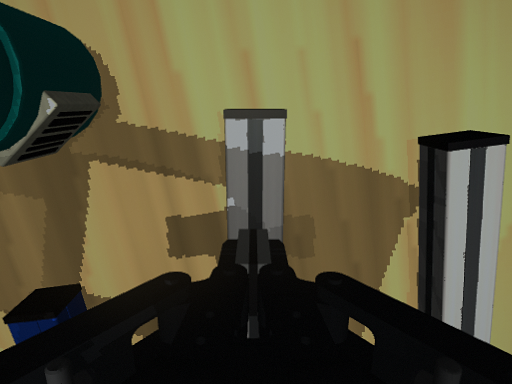

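View pics/t2c.png

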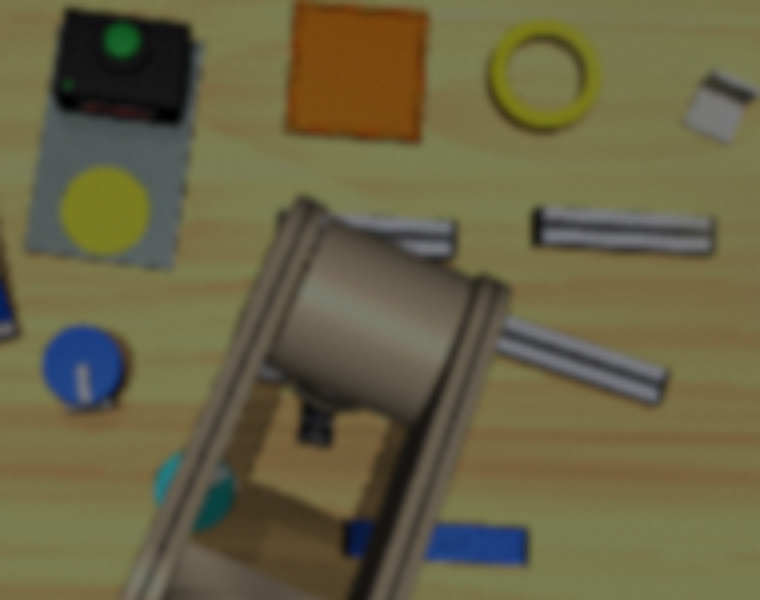

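Run:
```python
from h import *
w=cv2.imread('pics/w2.png');cv2.imwrite('pics/w2c.png',cv2.resize(cv2.convertScaleAbs(w[90:384,150:360],alpha=1.8,beta=20),None,fx=2.8,fy=2)[:600])
p=shot('wrist'); print(sense()['tool_pos'],sense()['ft_force'],sense()['finger_gap'])
tp=sense()['tool_pos']
print(proj(p,[tp,tp+[0,0,-11],tp+[0,0,8],[432,-129,28],[444.3,-60.6,28]]))
print(ray(p,[[0,0]])[0])
p=shot('scene','s2')
t=p['color'];cv2.imwrite('pics/s2c.png',cv2.resize(t[130:230,210:340],None,fx=6,fy=6)[:600])
```

```text
[ 433.00257724 -125.72394324   22.56316616] [-0.41387283  0.69388648 -0.58994961] -0.1840993876644602
[[254.00826584 238.80982767]
 [253.82319992 230.67225305]
 [254.15839796 245.41140106]
 [253.29134796 249.45594254]
 [253.38895928 106.7353778 ]]
[443.48232075 -58.9447085  176.27137731]
```

View pics/w2c.png

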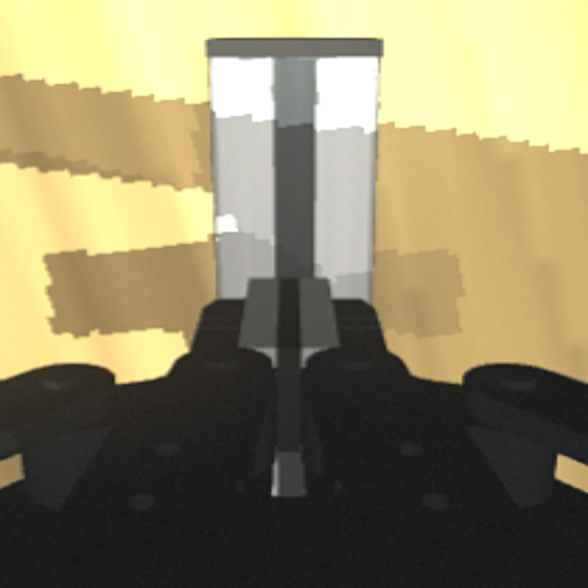

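View pics/s2c.png

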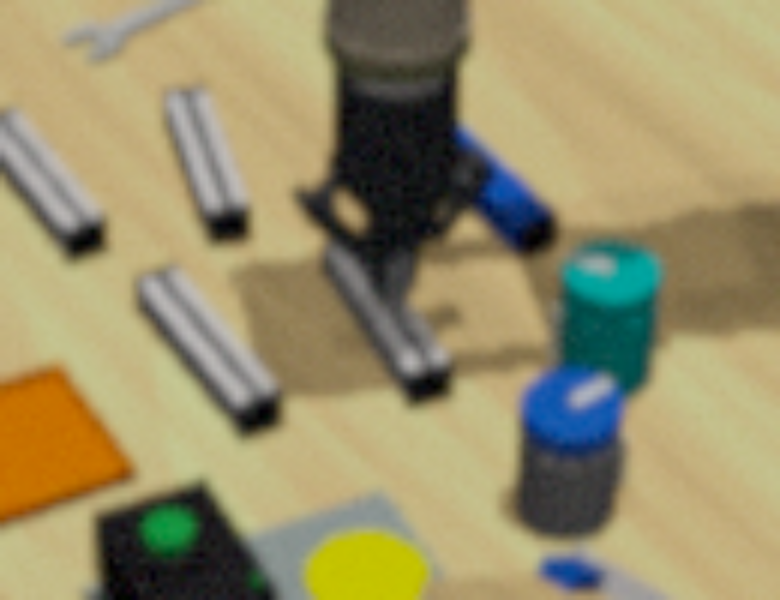

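Run:
```python
from h import *
p=shot('scene'); tp=sense()['tool_pos']; print(tp, sense()['joint_pos'].round(2))
P=proj(p,[tp,tp+[0,0,-11],tp+[0,0,40],[444.3,-60.6,28],[420,-197,28]]); print(P, (P-[210,130])*6)
t=cv2.convertScaleAbs(p['color'],alpha=1.6,beta=20);t=cv2.resize(t[150:210,250:300],None,fx=12,fy=10,interpolation=cv2.INTER_CUBIC)
for q in (P-[250,150])*[12,10]: cv2.circle(t,tuple(q.astype(int).tolist()),3,(0,0,255),-1)
cv2.imwrite('pics/s3c.png',t)
```

```text
[ 432.8884162  -125.67778123   22.42166379] [-22.82  -4.75 119.49   0.14  65.04 -12.71]
[[275.08592511 181.565868  ]
 [275.05213108 183.85493542]
 [275.20939172 173.08642332]
 [282.39729418 191.26693019]
 [267.61543082 169.09434397]] [[390.51555066 309.39520799]
 [390.31278646 323.12961252]
 [391.2563503  258.51853994]
 [434.38376506 367.60158112]
 [345.69258493 234.56606381]]
```

View pics/s3c.png

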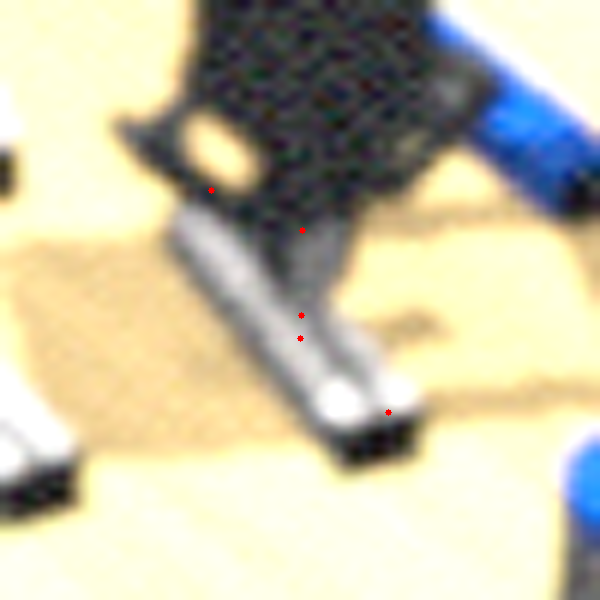

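Run:
```python
from h import *
p=shot('wrist'); tp=sense()['tool_pos']
yaw=np.radians(79.8); ax=np.array([np.cos(yaw),np.sin(yaw),0])
for z in (-20,-11,-5,0,5,10): print(z,proj(p,[tp+11*ax+[0,0,z],tp-11*ax+[0,0,z]]).round(0).tolist())
print(p['intrinsics'])
```

```text
-20 [[254.0, 207.0], [254.0, 242.0]]
-11 [[254.0, 212.0], [254.0, 249.0]]
-5 [[254.0, 215.0], [254.0, 254.0]]
0 [[254.0, 219.0], [254.0, 258.0]]
5 [[254.0, 222.0], [254.0, 263.0]]
10 [[254.0, 226.0], [254.0, 268.0]]
[[321.4848568    0.         252.75320898]
 [  0.         321.4848568  191.07573676]
 [  0.           0.           1.        ]]
```

apply_moves:
  series:
    - [0.0, [0, -0.004, 0.03], 0]
    - [0.0, [0, -0.004, 0.06], 0]
    - [0.6, [0, -0.004, 0.08], 0]
    - [0.6, [0, -0.004, 0.08], 0]
    - [0.6, [0, -0.004, 0.08], 0]

```text
time: 6.1
tool_pos: [432.4, -129.5, 101.4]
tcp_rot: [179.8, -0.1, 79.8]
ft_force: [-0.0, 1.2, 0.2]
finger_gap: 50.9
```

Run:
```python
from h import *
shot('wrist'); shot('wrist')
print(sense()['tool_pos'],sense()['ft_force'],sense()['finger_gap'],sense()['wrist_torque'])
p=shot('scene'); tp=sense()['tool_pos']
P=proj(p,[tp,tp+[0,0,-11],tp+[0,0,40],[444.3,-60.6,28],[420,-197,28]])
t=cv2.convertScaleAbs(p['color'],alpha=1.6,beta=20);t=cv2.resize(t[150:210,250:300],None,fx=12,fy=10,interpolation=cv2.INTER_CUBIC)
for q in (P-[250,150])*[12,10]: cv2.circle(t,tuple(q.astype(int).tolist()),3,(0,0,255),-1)
cv2.imwrite('pics/s4c.png',t)
```

```text
[ 431.95703438 -129.26443355  100.93814207] [ 0.9268059  -0.10117847  0.56982203] 51.136387546358115 [-0.02582032 -0.0045513  -0.01516969]
```

View pics/s4c.png

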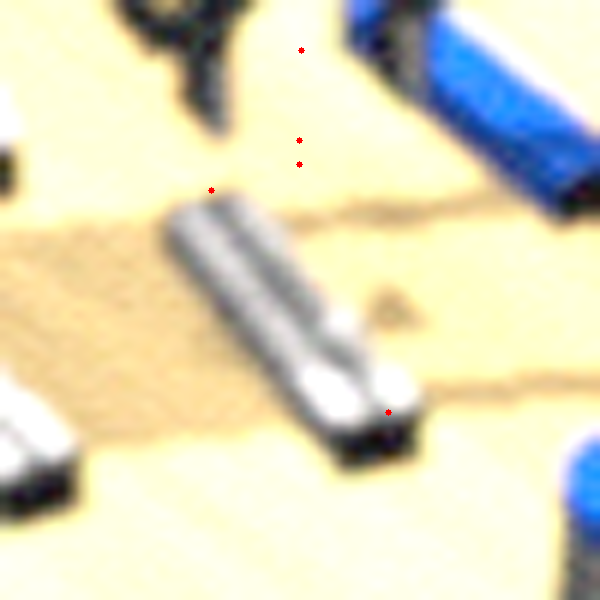

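The first close went over the top of the bar: the fingers shut above it and nothing moved. In the image the fingertips sit higher than the stated TCP geometry suggests, so I'll lower in steps and check each time.

apply_moves:
  series:
    - [0.55, [0, 0, -0.04], 0]
    - [0.55, [0, 0, -0.07], 0]
    - [0.55, [0, 0, -0.088], 0]
    - [0.55, [0, 0, -0.088], 0]
    - [0.55, [0, 0, -0.088], 0]

```text
time: 6.88
tool_pos: [432.3, -129.4, 13.5]
tcp_rot: [179.9, -0.1, 79.8]
ft_force: [0.2, -0.1, 1.2]
finger_gap: 46.7
```

Run:
```python
from h import *
shot('wrist','w5')
print(sense()['tool_pos'],sense()['ft_force'],sense()['finger_gap'])
p=shot('scene'); tp=sense()['tool_pos']
P=proj(p,[tp,tp+[0,0,-11],tp+[0,0,40],[444.3,-60.6,28],[420,-197,28]])
t=cv2.convertScaleAbs(p['color'],alpha=1.6,beta=20);t=cv2.resize(t[150:210,250:300],None,fx=12,fy=10,interpolation=cv2.INTER_CUBIC)
cv2.imwrite('pics/s5c.png',t)
```

```text
[ 432.67471607 -129.58345693   13.89269482] [-0.57849732  0.08248217  0.56178277] 47.10233500240277
```

View pics/s5c.png

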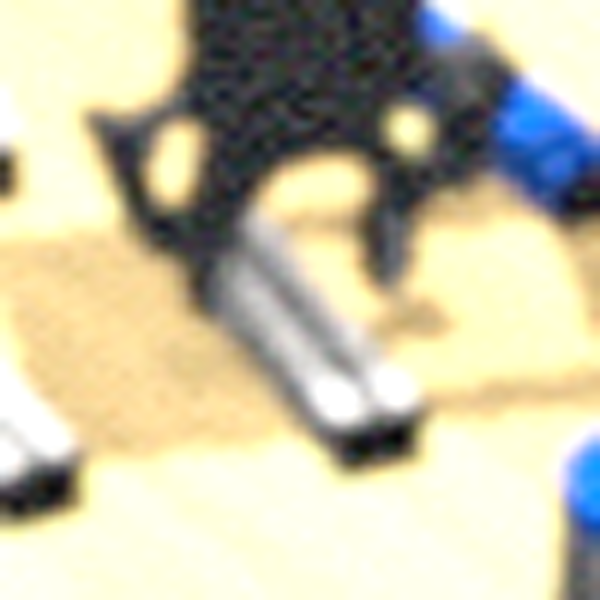

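View pics/w5.png

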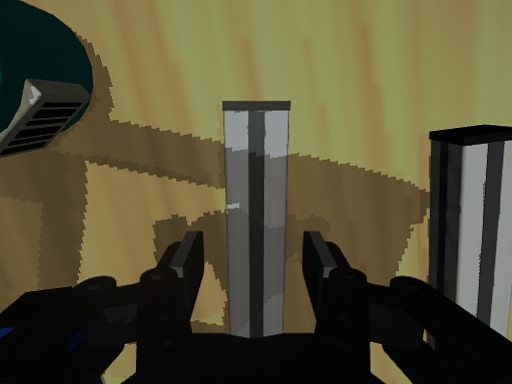

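apply_moves:
  series:
    - [0.55, [0, 0, -0.006], 0]
    - [0.55, [0, 0, -0.006], 0]
    - [0.0, [0, 0, -0.006], 0]
    - [0.0, [0, 0, -0.006], 0]
    - [0.0, [0, 0, -0.006], 0]
  grip_force: 60

```text
time: 7.6
tool_pos: [433.2, -129.8, 8.6]
tcp_rot: [179.7, -0.1, 79.8]
ft_force: [-0.7, 0.8, 4.8]
finger_gap: 26.1
```

apply_moves:
  series:
    - [0.0, [0, 0, 0], 0]
    - [0.0, [0, 0, 0.03], 0]
    - [0.0, [0, 0, 0.06], 0]
    - [0.0, [0, 0, 0.09], 0]
    - [0.0, [0, 0, 0.09], 0]

```text
time: 8.22
tool_pos: [434.8, -130.4, 100.3]
tcp_rot: [179.5, -0.0, 79.8]
ft_force: [0.7, -0.3, -3.2]
finger_gap: 25.9
```

```bash
cat > st.py <<'E'
from h import *
W=[];F=[]
for i in range(4):
    optics.snapshot('wrist'); s=sense(); W.append(s['wrist_torque']);F.append(s['ft_force'])
yaw=np.radians(s['tcp_rot'][2]); 
print(round(s['time'],2),s['tool_pos'].round(1),s['tcp_rot'].round(1),'gap',round(s['finger_gap'],1),'F',np.mean(F,0).round(2),'T',np.mean(W,0).round(3),np.std(W,0).round(3))
a=np.array([np.cos(yaw),np.sin(yaw)]); T=np.mean(W,0)
# weight at r along a: moment = r x (-mg z) = mg r (-a_y, a_x)
print('moment->offset*mg along tool x (+ => heavy end on tool +x):',round(-T[0]*a[1]+T[1]*a[0],3))
E
python3 - <<'E'
import st
from h import *
shot('wrist','w6'); shot('scene','s6')
t=cv2.imread('pics/s6.png');t=cv2.convertScaleAbs(t,alpha=1.5,beta=20);cv2.imwrite('pics/s6c.png',cv2.resize(t[130:210,240:320],None,fx=7,fy=7))
E
```

```text
8.43 [ 431.8 -129.2   96.4] [ 1.799e+02 -1.000e-01  7.980e+01] gap 25.9 F [-0.26  0.22 -3.63] T [ 0.112 -0.025 -0.007] [0.038 0.028 0.025]
moment->offset*mg along tool x (+ => heavy end on tool +x): -0.114
```

View pics/s6c.png

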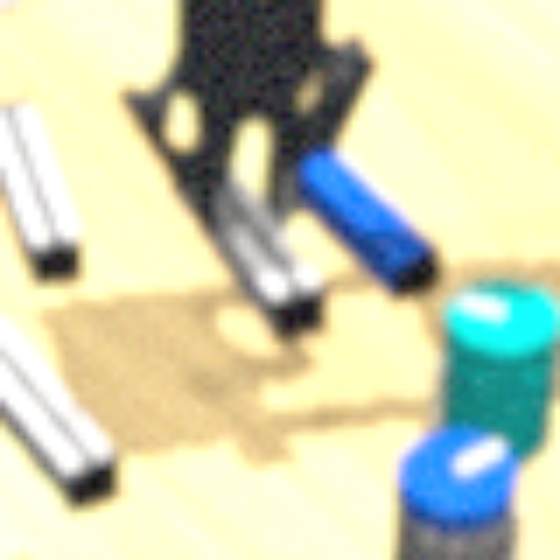

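View pics/w6.png

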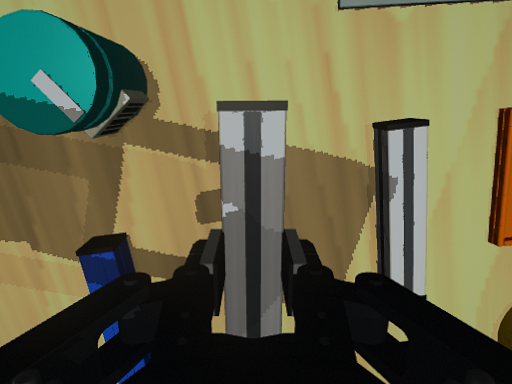

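Bar held: the wrist moment of -0.11 N m puts the heavy end at the tool's -x side, which is the end towards world -y. It goes to slot 4 at tool yaw 15.8°.

apply_moves:
  series:
    - [0.0, [0, 0.0, 0.05], 0]
    - [0.0, [0, 0.03, 0.1], -0.1]
    - [0.0, [0, 0.08, 0.11], -0.25]
    - [0.0, [0.01, 0.13, 0.11], -0.4]
    - [0.0, [0.01, 0.18, 0.11], -0.55]

```text
time: 9.15
tool_pos: [442.1, 52.2, 206.2]
tcp_rot: [179.9, -0.1, 48.0]
ft_force: [1.3, 0.9, -3.2]
finger_gap: 26.1
```

apply_moves:
  series:
    - [0.0, [0, 0.05, 0], -0.15]
    - [0.0, [0.005, 0.1, 0], -0.3]
    - [0.0, [0.01, 0.15, 0], -0.45]
    - [0.0, [0.015, 0.2, 0], -0.55]
    - [0.0, [0.02, 0.25, 0], -0.56]

```text
time: 9.78
tool_pos: [461.7, 303.8, 204.9]
tcp_rot: [179.9, -0.0, 15.8]
ft_force: [1.7, 0.1, -2.1]
finger_gap: 25.9
```

apply_moves:
  series:
    - [0.0, [0, 0.03, 0], 0]
    - [0.0, [0, 0.05, 0], 0]
    - [0.0, [0.0, 0.06, 0], 0]
    - [0.0, [0.0, 0.06, 0], 0]

```text
time: 10.28
tool_pos: [461.8, 363.5, 204.7]
tcp_rot: [179.9, -0.0, 15.8]
ft_force: [-0.1, 0.5, -3.2]
finger_gap: 25.9
```

```bash
python3 st.py
```

```text
10.47 [462.1 362.8 205.1] [179.9  -0.   15.8] gap 26.0 F [ 0.48 -0.16 -2.94] T [ 0.029 -0.09   0.03 ] [0.03  0.011 0.021]
moment->offset*mg along tool x (+ => heavy end on tool +x): -0.095
```

apply_moves:
  series:
    - [0.0, [-0.001, 0.017, 0], 0]
    - [0.0, [-0.001, 0.017, -0.04], 0]
    - [0.0, [-0.001, 0.017, -0.07], 0]
    - [0.0, [-0.001, 0.017, -0.07], 0]

```text
time: 10.98
tool_pos: [459.0, 378.9, 131.9]
tcp_rot: [179.8, 0.3, 15.8]
ft_force: [-0.4, 0.2, -3.0]
finger_gap: 26.0
```

Run:
```python
from h import *
print(sense()['tool_pos'])
shot('wrist','w7'); p=shot('scene')
q=np.load('rackq.npy')
t=cv2.convertScaleAbs(p['color'],alpha=1.3,beta=20);cv2.imwrite('pics/s7c.png',cv2.resize(t[190:310,270:400],None,fx=5,fy=5))
```

```text
[459.00406158 378.93456762 131.92153546]
```

View pics/s7c.png

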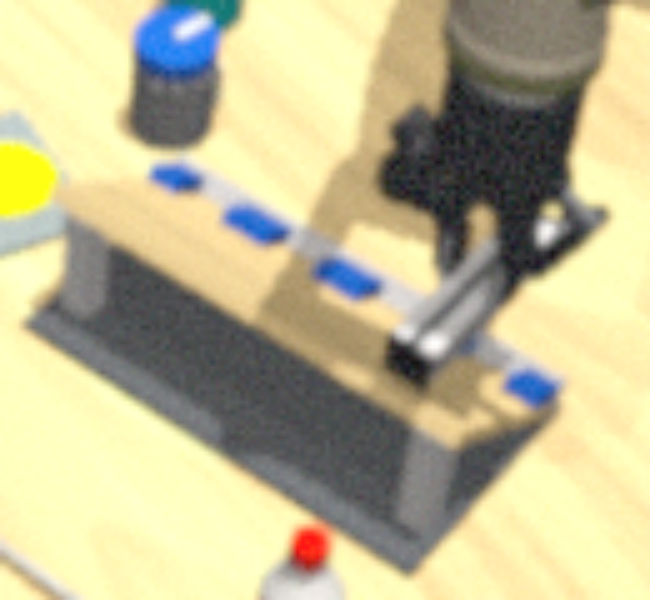

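View pics/w7.png

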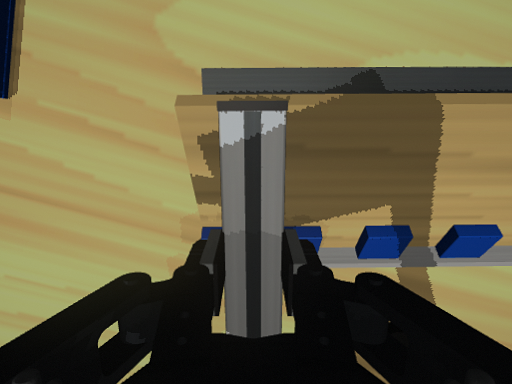

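```bash
cat >> h.py <<'E'
S35,C35=np.sin(np.radians(35)),np.cos(np.radians(35))
def rpt(u,y,v,q=None):
    q=np.load('rackq.npy') if q is None else q
    x=u*C35-v*S35; z=q[3]+u*S35+v*C35; c,n=np.cos(q[2]),np.sin(q[2]); return [q[0]+c*x-n*y,q[1]+n*x+c*y,z]
E
python3 - <<'E'
from h import *
p=shot('wrist')
print(proj(p,[rpt(36,54,12),rpt(36,18,12),rpt(36,-18,12),rpt(36,-54,12),rpt(36,150,12),rpt(150.5,150,0)]).round(1), sense()['tool_pos'])
cv2.imwrite('pics/w7c.png',cv2.resize(p['color'][80:280,150:512],None,fx=2.2,fy=2.2))
E
```

```text
[[321.7 230.8]
 [366.3 230.7]
 [410.7 230.7]
 [454.9 230.5]
 [202.3 230.9]
 [179.8 100.1]] [461.92025265 380.67005688 137.02406153]
```

View pics/w7c.png

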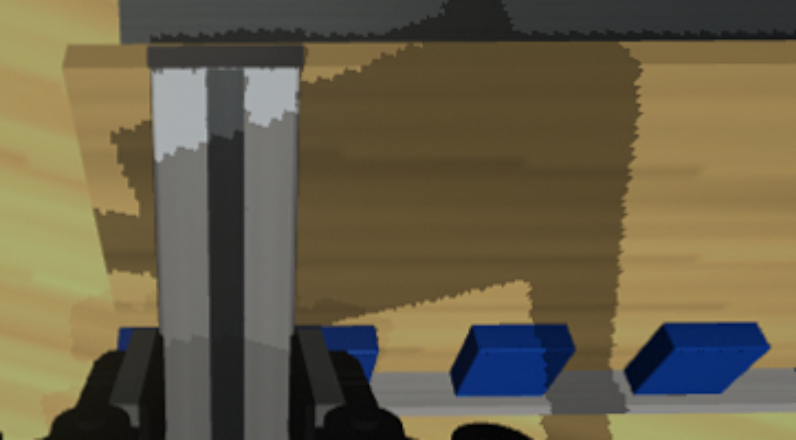

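apply_moves:
  series:
    - [0.0, [-0.001, -0.001, -0.012], 0]
    - [0.0, [-0.001, -0.001, -0.022], 0]
    - [0.0, [-0.001, -0.001, -0.03], 0]
    - [0.0, [-0.001, -0.001, -0.038], 0]
    - [0.0, [-0.001, -0.001, -0.045], 0]
  grip_force: 22

```text
time: 11.75
tool_pos: [459.8, 379.8, 91.7]
tcp_rot: [180.0, -0.1, 15.8]
ft_force: [-8.8, -1.3, 3.3]
finger_gap: 26.0
```

Run:
```python
from h import *
print(sense()['tool_pos'],sense()['ft_force'])
shot('wrist','w8'); p=shot('scene')
t=cv2.convertScaleAbs(p['color'],alpha=1.3,beta=20);cv2.imwrite('pics/s8c.png',cv2.resize(t[190:310,270:400],None,fx=5,fy=5))
```

```text
[459.81666962 379.77510662  91.74849228] [-8.84560646 -1.28600413  3.31372349]
```

View pics/s8c.png

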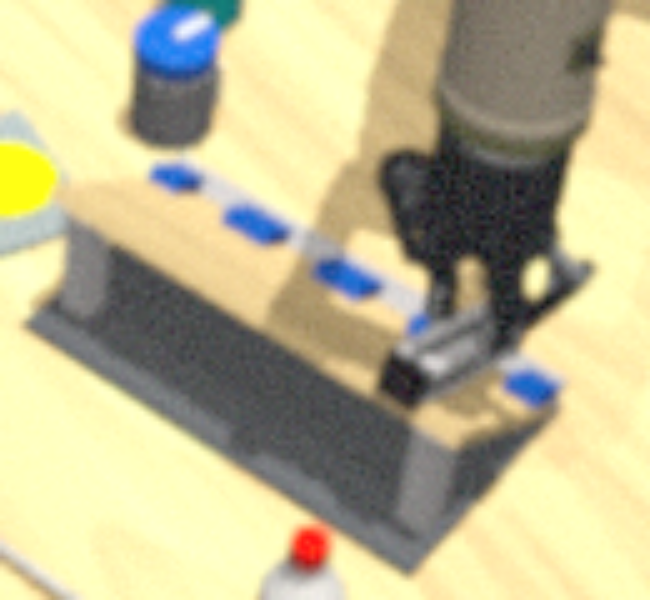

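View pics/w8.png

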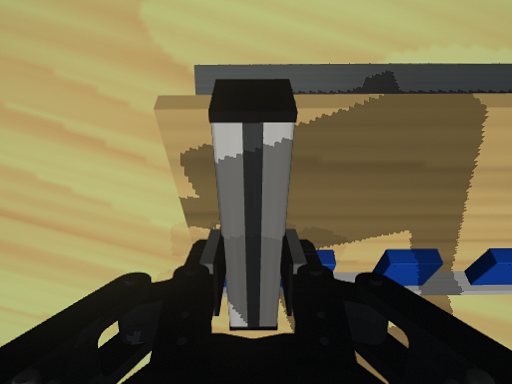

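apply_moves:
  series:
    - [0.0, [0.0, 0, -0.005], 0]
    - [0.0, [0, 0, -0.01], 0]
    - [0.0, [0, 0, -0.01], 0]

```text
time: 12.22
tool_pos: [458.6, 379.5, 80.3]
tcp_rot: [179.9, 0.1, 15.8]
ft_force: [-6.4, -0.3, 2.3]
finger_gap: 26.0
```

Run:
```python
from h import *
print(sense()['tool_pos'],sense()['ft_force'])
shot('wrist','w9'); p=shot('scene'); print(sense()['tool_pos'],sense()['ft_force'])
t=cv2.convertScaleAbs(p['color'],alpha=1.3,beta=20);cv2.imwrite('pics/s9c.png',cv2.resize(t[190:310,270:400],None,fx=5,fy=5))
```

```text
[458.64691839 379.53074708  80.28799689] [-6.3561369  -0.28868721  2.301978  ]
[458.60999662 379.52696896  80.49395084] [-6.64844124 -0.92919212  1.11236535]
```

View pics/s9c.png

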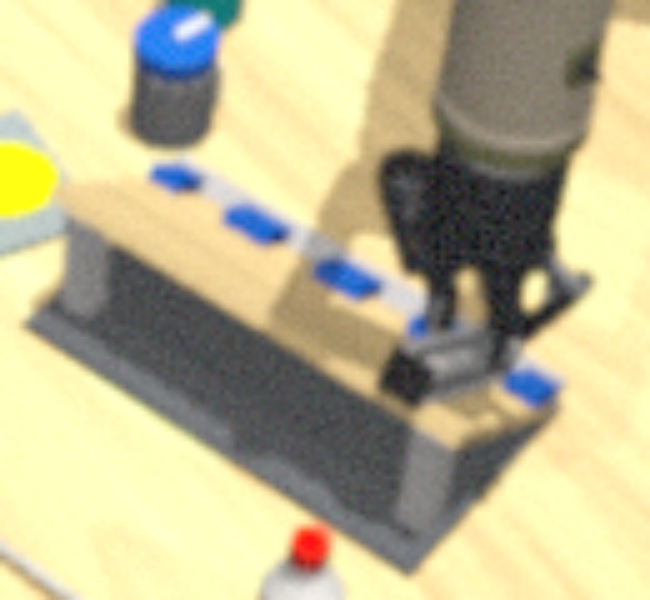

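apply_moves:
  series:
    - [0.5, [0.0, 0, 0.0], 0]
    - [0.5, [0, 0, 0.002], 0]
    - [0.5, [0, 0, 0.006], 0]
    - [0.5, [0, 0, 0.04], 0]
    - [0.5, [0, 0, 0.09], 0]

```text
time: 12.95
tool_pos: [457.6, 378.7, 169.9]
tcp_rot: [179.9, 0.3, 15.8]
ft_force: [0.9, 0.5, 0.7]
finger_gap: 43.1
```

Run:
```python
from h import *
p=shot('wrist','w10'); print(sense()['tool_pos'],sense()['ft_force'])
print(proj(p,[rpt(0,94,0),rpt(0,122,0),rpt(0,108,28),rpt(140,94,28),rpt(140,122,28)]).round(0).tolist())
p=shot('scene'); 
t=cv2.convertScaleAbs(p['color'],alpha=1.3,beta=20);cv2.imwrite('pics/s10c.png',cv2.resize(t[190:310,270:400],None,fx=5,fy=5))
```

```text
[461.27113786 381.28261458 179.79745913] [1.33966967 2.82275802 6.52159323]
[[267.0, 223.0], [240.0, 223.0], [253.0, 247.0], [277.0, 134.0], [232.0, 134.0]]
```

View pics/s10c.png

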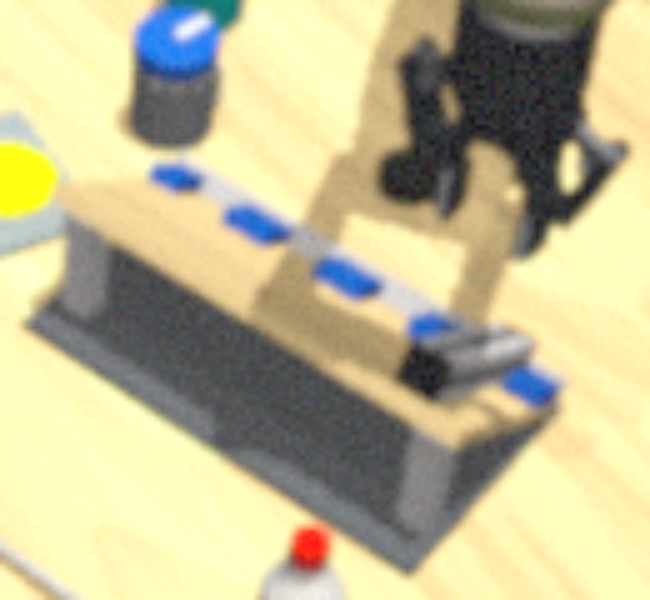

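View pics/w10.png

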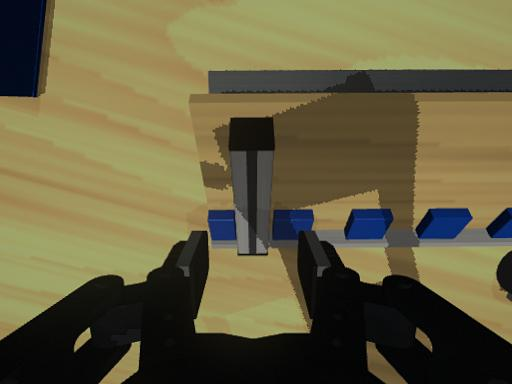

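```bash
cat >> h.py <<'E'
from scipy.optimize import least_squares
def barpose(p,y,rows):
    """rows: upper end bottom edge, upper end top edge, lower end top edge (wrist picture). returns u of centre, v of centre, angle"""
    def f(k):
        u,v,th=k; d=th-np.radians(35)
        c,s=np.cos(d),np.sin(d)
        P=[(70,-14),(70,14),(-70,14)]
        X=[rpt(u+a*c-b*s,y,v+a*s+b*c) for a,b in P]
        return proj(p,X)[:,1]-rows
    k=least_squares(f,[70,14,np.radians(35)]).x; return k[0].round(1),k[1].round(1),np.degrees(k[2]).round(1)
E
python3 - <<'E'
from h import *
p=shot('wrist','w10'); print(sense()['tool_pos'],sense()['ft_force'])
g=cv2.cvtColor(p['color'],cv2.COLOR_BGR2GRAY)
print(list(enumerate(g[105:165,240],105))[::2]); print(list(enumerate(g[235:265,240],235)))
print(proj(p,[rpt(36,54,12),rpt(36,90,12),rpt(36,150,12),rpt(150.5,150,0)]).round(0).tolist())
print(barpose(p,108,[118,150,255]))
cv2.imwrite('pics/w10c.png',cv2.resize(p['color'][90:270,180:340],None,fx=4,fy=3.3))
E
```

```text
[461.04149736 381.15196488 175.35527993] [ 0.2567534  -1.17420135 -0.83999741]
[(105, np.uint8(102)), (107, np.uint8(103)), (109, np.uint8(102)), (111, np.uint8(108)), (113, np.uint8(125)), (115, np.uint8(125)), (117, np.uint8(123)), (119, np.uint8(122)), (121, np.uint8(120)), (123, np.uint8(120)), (125, np.uint8(102)), (127, np.uint8(20)), (129, np.uint8(21)), (131, np.uint8(19)), (133, np.uint8(18)), (135, np.uint8(18)), (137, np.uint8(19)), (139, np.uint8(20)), (141, np.uint8(18)), (143, np.uint8(20)), (145, np.uint8(19)), (147, np.uint8(19)), (149, np.uint8(18)), (151, np.uint8(18)), (153, np.uint8(19)), (155, np.uint8(17)), (157, np.uint8(27)), (159, np.uint8(78)), (161, np.uint8(77)), (163, np.uint8(74))]
[(235, np.uint8(112)), (236, np.uint8(109)), (237, np.uint8(107)), (238, np.uint8(104)), (239, np.uint8(101)), (240, np.uint8(100)), (241, np.uint8(101)), (242, np.uint8(102)), (243, np.uint8(104)), (244, np.uint8(110)), (245, np.uint8(108)), (246, np.uint8(106)), (247, np.uint8(106)), (248, np.uint8(107)), (249, np.uint8(105)), (250, np.uint8(103)), (251, np.uint8(110)), (252, np.uint8(114)), (253, np.uint8(99)), (254, np.uint8(78)), (255, np.uint8(76)), (256, np.uint8(75)), (257, np.uint8(84)), (258, np.uint8(103)), (259, np.uint8(129)), (260, np.uint8(141)), (261, np.uint8(139)), (262, np.uint8(139)), (263, np.uint8(137)), (264, np.uint8(138))]
[[314.0, 216.0], [275.0, 216.0], [211.0, 216.0], [196.0, 103.0]]
(np.float64(83.0), np.float64(30.2), np.float64(38.6))
```

View pics/w10c.png

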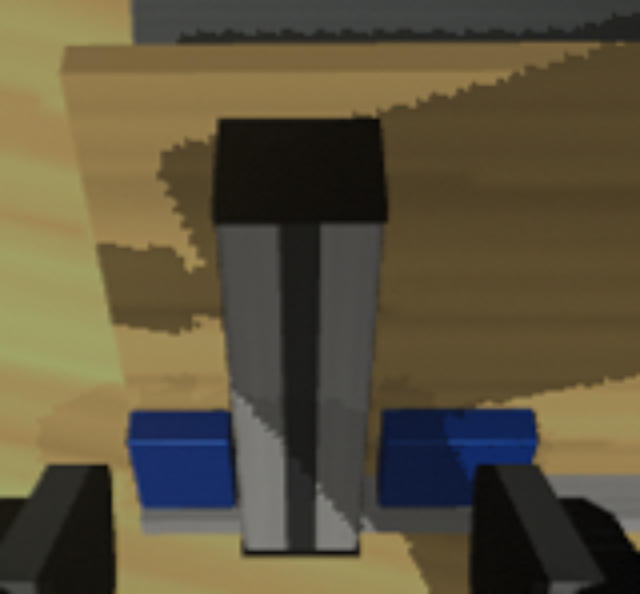

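Run:
```python
from h import *
p=shot('wrist'); print(sense()['tool_pos'])
for r_ in ([126,149,258],[126,147,258],[126,145,258],[126,150,257]): print(r_,barpose(p,108,r_))
u,y=0,108
for th,(u,v) in [(35,(70,14))]:
    print(proj(p,[rpt(140,108,0),rpt(140,108,28),rpt(0,108,28),rpt(0,108,16)]).round(0)[:,1])
    print(proj(p,[rpt(135,108,0),rpt(135,108,28),rpt(-5,108,28)]).round(0)[:,1])
t=shot('top','t10'); cv2.imwrite('pics/t10c.png',cv2.resize(t['color'][165:255,95:225],None,fx=6,fy=6,interpolation=cv2.INTER_CUBIC))
print(proj(t,[rpt(140,94,28),rpt(140,122,28),rpt(0,94,28),rpt(0,122,28)])*6-np.array([95*6,165*6]))
```

```text
[459.81268202 380.2529326  172.70433493]
[126, 149, 258] (np.float64(52.7), np.float64(8.8), np.float64(30.9))
[126, 147, 258] (np.float64(47.6), np.float64(4.0), np.float64(28.9))
[126, 145, 258] (np.float64(42.5), np.float64(-0.9), np.float64(26.7))
[126, 150, 257] (np.float64(54.3), np.float64(9.8), np.float64(32.2))
[114. 141. 250. 240.]
[120. 147. 253.]
[[147.498926   224.61626358]
 [ 91.31365992 239.28540255]
 [243.28186822 463.29263687]
 [189.72389169 477.43959763]]
```

View pics/t10c.png

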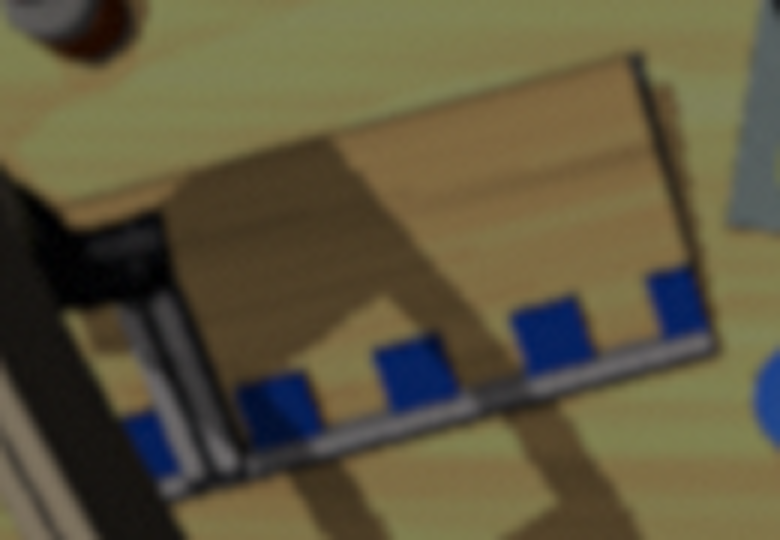

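Bar 1 rests flush in slot 4 against the lip. Its lower end is at about (215,478) in the enlarged top crop. Next is the bar at (544,-162).

apply_moves:
  series:
    - [0.55, [0.01, -0.05, 0.02], 0.18]
    - [0.55, [0.02, -0.1, 0.02], 0.36]
    - [0.55, [0.03, -0.15, 0.02], 0.54]
    - [0.55, [0.04, -0.2, 0.02], 0.72]
    - [0.55, [0.05, -0.25, 0.02], 0.9]

```text
time: 13.82
tool_pos: [507.9, 128.3, 189.0]
tcp_rot: [-179.9, 0.1, 67.6]
ft_force: [0.4, 0.8, -0.3]
finger_gap: 47.2
```

apply_moves:
  series:
    - [0.55, [0.01, -0.05, 0.0], 0.18]
    - [0.55, [0.015, -0.1, 0.0], 0.34]
    - [0.55, [0.02, -0.15, 0.0], 0.34]
    - [0.55, [0.025, -0.2, -0.02], 0.34]
    - [0.55, [0.03, -0.25, -0.05], 0.34]

```text
time: 14.45
tool_pos: [537.8, -123.4, 138.0]
tcp_rot: [-179.9, 0.1, 87.1]
ft_force: [1.0, 1.0, -0.7]
finger_gap: 46.7
```

apply_moves:
  series:
    - [0.55, [0.005, -0.04, -0.02], 0]
    - [0.55, [0.005, -0.045, -0.04], 0.0]
    - [0.55, [0.005, -0.045, -0.04], 0.0]

```text
time: 14.82
tool_pos: [540.3, -167.4, 94.6]
tcp_rot: [-179.6, -0.0, 87.0]
ft_force: [0.5, 0.9, -0.8]
finger_gap: 47.1
```

Run:
```python
from h import *
shot('wrist');p=shot('wrist','w11'); s=sense(); print(s['time'],s['tool_pos'].round(1),s['tcp_rot'].round(1))
for b in wbars(p): print(b)
```

```text
14.925 [ 542.5 -167.2   97.7] [-1.799e+02  1.000e-01  8.710e+01]
(0.58, array([272., 332.], dtype=float32), array([ 550.4, -286.6,   20. ]), 26, np.float64(177.2))
```

View pics/w11.png

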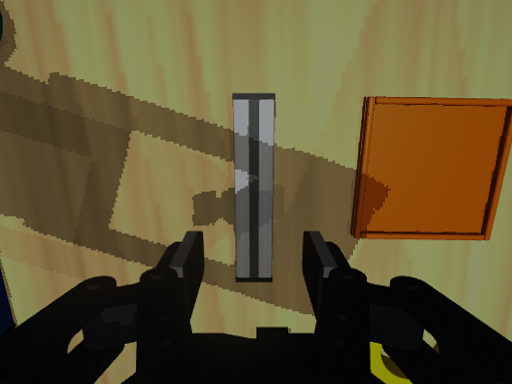

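```bash
cat >> h.py <<'E'
def two(p,a,b,z=28):
    W=atz(p,[a,b],z); m=W.mean(0); e=W[0]-W[1]; s=sense()
    d=np.degrees(np.arctan2(e[1],e[0])); print('centre',m.round(1),'len',np.linalg.norm(e).round(1),'dir',d.round(1),'shift',(m-s['tool_pos']).round(1),'turn',np.radians(d-s['tcp_rot'][2]).round(3))
E
python3 - <<'E'
from h import *
p=shot('wrist'); two(p,[254,94],[254,281])
E
```

```text
centre [ 543.6 -164.    28. ] len 140.4 dir 87.2 shift [  0.1   3.4 -71. ] turn 0.001
```

apply_moves:
  series:
    - [0.55, [0, 0.003, -0.04], 0]
    - [0.55, [0, 0.003, -0.075], 0]
    - [0.55, [0, 0.003, -0.088], 0]
    - [0.55, [0, 0.003, -0.088], 0]
    - [0.55, [0, 0.003, -0.088], 0]

```text
time: 15.65
tool_pos: [545.0, -164.8, 13.1]
tcp_rot: [179.8, 0.2, 87.2]
ft_force: [-0.5, -0.2, -0.5]
finger_gap: 47.0
```

apply_moves:
  series:
    - [0.0, [0, 0, 0], 0]
    - [0.0, [0, 0, 0], 0]
    - [0.0, [0, 0, 0], 0]
    - [0.0, [0, 0, 0], 0]
  grip_force: 60

```text
time: 16.15
tool_pos: [546.1, -165.3, 15.2]
tcp_rot: [179.7, 0.2, 87.2]
ft_force: [-3.8, 0.8, 7.3]
finger_gap: 24.3
```

apply_moves:
  series:
    - [0.0, [0, 0, 0.04], 0]
    - [0.0, [0, 0, 0.08], 0]
    - [0.0, [0, 0, 0.11], 0]
    - [0.0, [0, 0, 0.11], 0]
    - [0.0, [0, 0, 0.11], 0]

```text
time: 16.77
tool_pos: [545.3, -165.0, 123.6]
tcp_rot: [179.8, 0.2, 87.2]
ft_force: [0.3, 0.2, -5.3]
finger_gap: 23.6
```

```bash
python3 st.py
```

```text
16.98 [ 545.  -164.9  123.1] [179.9   0.2  87.2] gap 23.6 F [ 0.01  0.01 -4.41] T [-0.082 -0.001  0.008] [0.008 0.011 0.032]
moment->offset*mg along tool x (+ => heavy end on tool +x): 0.082
```

Bar 2: the moment is +0.08, so the heavy end is on the tool +x side (world +y). I'll check that sign once by eye with a light grip.

apply_moves:
  series:
    - [0.0, [0, 0, 0], 0]
    - [0.0, [0, 0, 0], 0]
    - [0.0, [0, 0, 0], 0]
  grip_force: 22

```text
time: 17.35
tool_pos: [544.9, -164.8, 123.0]
tcp_rot: [179.9, 0.2, 87.2]
ft_force: [-0.4, 0.2, -3.9]
finger_gap: 23.5
```

Run:
```python
from h import *
p=shot('wrist','w12'); p=shot('scene'); print(sense()['finger_gap'],sense()['tool_pos'])
t=cv2.convertScaleAbs(p['color'],alpha=1.3,beta=20);cv2.imwrite('pics/s12c.png',cv2.resize(t[130:230,190:310],None,fx=5,fy=5))
```

```text
23.641209665503368 [ 545.05002148 -164.92071313  123.22231388]
```

View pics/w12.png

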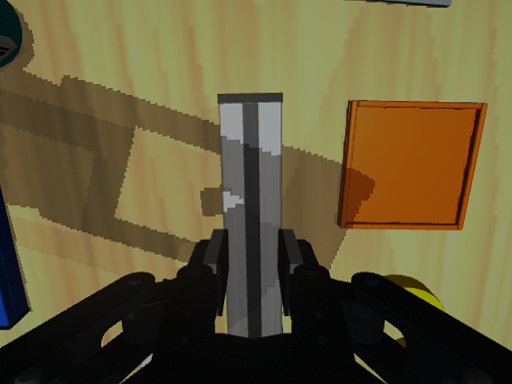

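View pics/s12c.png

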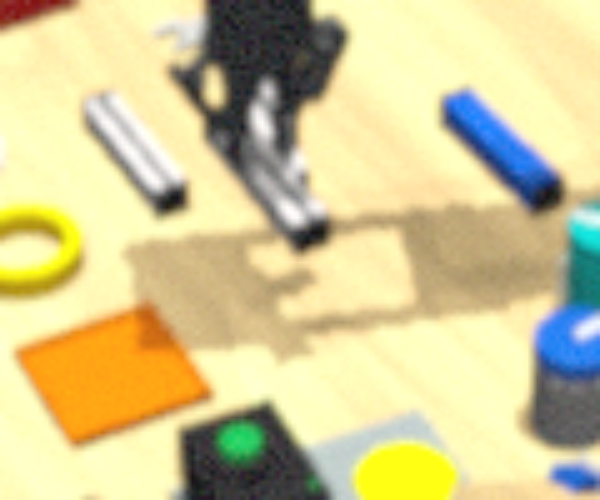

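apply_moves:
  series:
    - [0.0, [0, 0.0, 0.04], 0]
    - [0.0, [-0.005, 0.03, 0.07], 0.15]
    - [0.0, [-0.01, 0.08, 0.085], 0.33]
    - [0.0, [-0.015, 0.13, 0.085], 0.51]
    - [0.0, [-0.02, 0.18, 0.085], 0.69]
  grip_force: 60

```text
time: 18.08
tool_pos: [525.1, 16.5, 209.0]
tcp_rot: [179.8, 0.2, 127.0]
ft_force: [0.9, 0.3, -3.7]
finger_gap: 23.3
```

apply_moves:
  series:
    - [0.0, [-0.01, 0.05, 0.0], 0.18]
    - [0.0, [-0.02, 0.1, 0.0], 0.36]
    - [0.0, [-0.03, 0.15, 0.0], 0.54]
    - [0.0, [-0.04, 0.2, 0.0], 0.72]
    - [0.0, [-0.045, 0.25, 0.0], 0.9]

```text
time: 18.7
tool_pos: [479.6, 268.2, 209.4]
tcp_rot: [179.8, 0.3, 179.0]
ft_force: [1.6, 0.3, -3.1]
finger_gap: 23.4
```

apply_moves:
  series:
    - [0.0, [0, 0.03, 0.0], 0.15]
    - [0.0, [0, 0.044, 0.0], 0.305]
    - [0.0, [0, 0.044, 0.0], 0.305]
    - [0.0, [0, 0.044, 0.0], 0.305]

```text
time: 19.2
tool_pos: [479.7, 311.6, 209.4]
tcp_rot: [179.8, 0.3, -163.8]
ft_force: [0.7, -0.0, -3.7]
finger_gap: 23.5
```

```bash
python3 st.py
```

```text
19.4 [479.8 311.5 209.5] [ 179.8    0.3 -163.7] gap 23.3 F [ 0.28  0.23 -3.94] T [ 0.024 -0.101  0.029] [0.029 0.038 0.023]
moment->offset*mg along tool x (+ => heavy end on tool +x): 0.104
```

apply_moves:
  series:
    - [0.0, [-0.002, -0.002, -0.04], -0.008]
    - [0.0, [-0.002, -0.002, -0.075], -0.008]
    - [0.0, [-0.002, -0.002, -0.082], -0.008]
    - [0.0, [-0.002, -0.002, -0.085], -0.008]
    - [0.0, [-0.002, -0.002, -0.085], -0.008]

```text
time: 20.02
tool_pos: [478.9, 309.9, 126.3]
tcp_rot: [179.7, 0.4, -164.2]
ft_force: [-0.3, -0.3, -4.5]
finger_gap: 23.5
```

apply_moves:
  series:
    - [0.0, [0, 0, -0.008], 0]
    - [0.0, [0, 0, -0.016], 0]
    - [0.0, [0, 0, -0.024], 0]
    - [0.0, [0, 0, -0.03], 0]
    - [0.0, [0, 0, -0.036], 0]
  grip_force: 20

```text
time: 20.65
tool_pos: [479.4, 310.2, 90.8]
tcp_rot: [179.7, 0.5, -164.2]
ft_force: [-12.1, -6.8, 40.0]
finger_gap: -0.2
```

Run:
```python
from h import *
p=shot('wrist','w13'); print(sense()['tool_pos'],sense()['ft_force'],sense()['finger_gap'])
```

```text
[479.38963993 310.20779893  91.31674554] [-5.15781411 -2.11782197  8.04523352] 0.12337153262933126
```

View pics/w13.png

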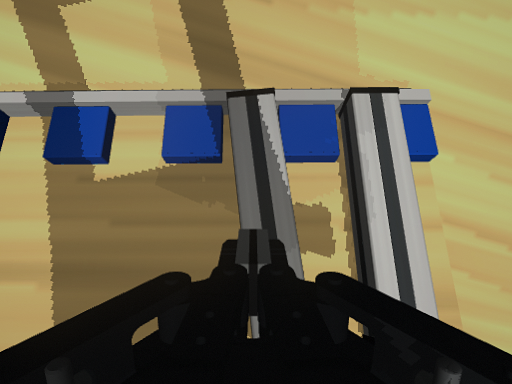

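The bar slipped out of the shallow grip into slot 3, and the fingers have shut on top of it. I'll back off upward now.

apply_moves:
  series:
    - [0.0, [0, 0, 0.03], 0]
    - [0.0, [0, 0, 0.06], 0]
    - [0.0, [0, 0, 0.09], 0]
    - [0.5, [0, 0, 0.09], 0]
    - [0.5, [0, 0, 0.09], 0]

```text
time: 21.32
tool_pos: [479.3, 310.1, 180.7]
tcp_rot: [179.7, 0.5, -164.2]
ft_force: [0.3, 0.2, -0.2]
finger_gap: 35.7
```

Run:
```python
from h import *
p=shot('wrist','w14'); print(sense()['tool_pos'],sense()['ft_force'],sense()['finger_gap'])
p=shot('scene'); t=cv2.convertScaleAbs(p['color'],alpha=1.3,beta=20);cv2.imwrite('pics/s14c.png',cv2.resize(t[190:310,270:400],None,fx=5,fy=5))
```

```text
[478.84166684 309.92792481 179.98184523] [-0.78668278  0.28513783  0.97955751] 42.0399862389492
```

View pics/w14.png

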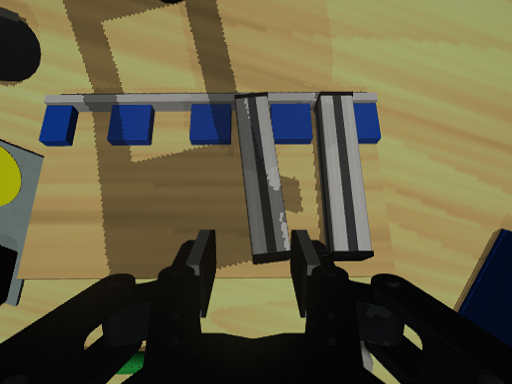

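View pics/s14c.png

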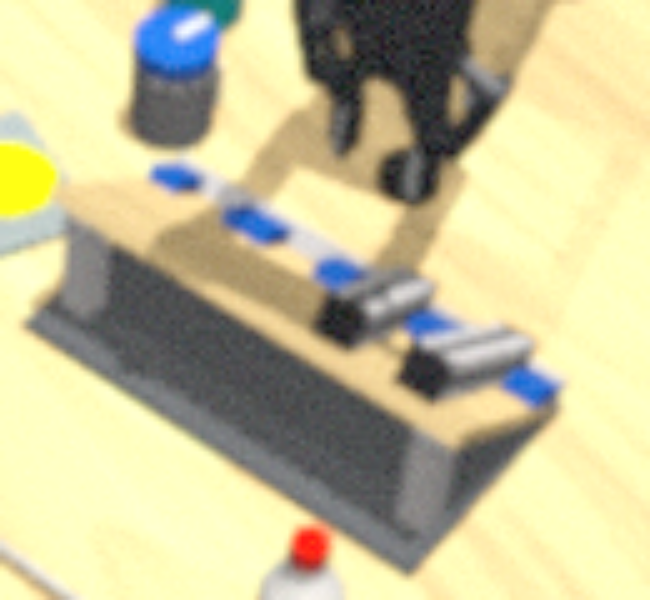

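apply_moves:
  series:
    - [0.55, [0, -0.05, 0.02], -0.18]
    - [0.55, [0, -0.1, 0.02], -0.36]
    - [0.55, [0, -0.15, 0.02], -0.54]
    - [0.55, [0, -0.2, 0.02], -0.72]
    - [0.55, [0, -0.25, 0.02], -0.9]

```text
time: 22.05
tool_pos: [477.8, 58.3, 198.4]
tcp_rot: [179.8, 0.3, 143.9]
ft_force: [0.9, 0.8, 0.1]
finger_gap: 47.0
```

apply_moves:
  series:
    - [0.55, [-0.005, -0.05, 0.0], -0.18]
    - [0.55, [-0.01, -0.1, 0.0], -0.36]
    - [0.55, [-0.015, -0.15, 0.0], -0.54]
    - [0.55, [-0.02, -0.2, 0.0], -0.72]
    - [0.55, [-0.025, -0.25, 0.0], -0.9]

```text
time: 22.68
tool_pos: [451.9, -193.0, 197.2]
tcp_rot: [179.9, 0.2, 92.0]
ft_force: [-0.2, -0.5, 0.4]
finger_gap: 46.7
```

apply_moves:
  series:
    - [0.55, [0, -0.05, 0.0], -0.18]
    - [0.55, [-0.004, -0.1, -0.03], -0.35]
    - [0.55, [-0.004, -0.13, -0.06], -0.35]
    - [0.55, [-0.004, -0.136, -0.09], -0.35]
    - [0.55, [-0.004, -0.136, -0.1], -0.35]

```text
time: 23.3
tool_pos: [445.8, -327.9, 93.6]
tcp_rot: [-179.8, 0.1, 71.9]
ft_force: [-0.5, 0.8, 0.5]
finger_gap: 46.9
```

Run:
```python
from h import *
shot('wrist');p=shot('wrist','w15'); s=sense(); print(s['time'],s['tool_pos'].round(1),s['tcp_rot'].round(1))
```

```text
23.4 [ 446.8 -327.7   95.3] [-1.799e+02  1.000e-01  7.200e+01]
```

View pics/w15.png

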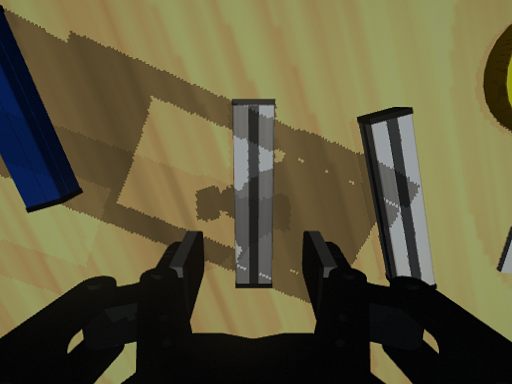

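Run:
```python
from h import *
p=shot('wrist'); two(p,[253.5,100],[254,287])
```

```text
centre [ 446.5 -328.2   28. ] len 139.9 dir 72.1 shift [ -1.2   0.  -68.9] turn 0.003
```

apply_moves:
  series:
    - [0.55, [-0.001, 0, -0.04], 0]
    - [0.55, [-0.001, 0, -0.075], 0]
    - [0.55, [-0.001, 0, -0.086], 0]
    - [0.55, [-0.001, 0, -0.09], 0]
    - [0.55, [-0.001, 0, -0.09], 0]

```text
time: 24.08
tool_pos: [447.8, -329.0, 8.6]
tcp_rot: [179.8, 0.2, 72.0]
ft_force: [0.6, -0.1, 0.6]
finger_gap: 46.9
```

```bash
python3 st.py
```

```text
24.27 [ 447.4 -328.9    8.2] [179.9   0.2  72. ] gap 47.0 F [0.43 0.21 0.11] T [-0.016 -0.001  0.031] [0.015 0.027 0.038]
moment->offset*mg along tool x (+ => heavy end on tool +x): 0.015
```

apply_moves:
  series:
    - [0.0, [0, 0, 0.0], 0]
    - [0.0, [0, 0, 0.0], 0]
    - [0.0, [0, 0, 0.0], 0]
    - [0.0, [0, 0, 0.0], 0]
  grip_force: 60

```text
time: 24.78
tool_pos: [447.9, -329.3, 9.1]
tcp_rot: [179.8, 0.3, 72.0]
ft_force: [-1.5, 1.7, 5.3]
finger_gap: 26.2
```

apply_moves:
  series:
    - [0.0, [0, 0, 0.04], 0]
    - [0.0, [0, 0, 0.08], 0]
    - [0.0, [0, 0, 0.12], 0]
    - [0.0, [0, 0, 0.12], 0]
    - [0.0, [0, 0, 0.12], 0]

```text
time: 25.4
tool_pos: [447.2, -328.7, 127.6]
tcp_rot: [179.9, 0.2, 72.0]
ft_force: [1.0, -0.5, -4.5]
finger_gap: 26.4
```

```bash
python3 st.py
```

```text
25.6 [ 446.9 -328.5  127. ] [180.    0.2  72. ] gap 26.2 F [-0.43  0.08 -3.01] T [ 0.083 -0.025 -0.013] [0.02  0.026 0.013]
moment->offset*mg along tool x (+ => heavy end on tool +x): -0.087
```

apply_moves:
  series:
    - [0.0, [0, 0.02, 0.05], 0]
    - [0.0, [0.005, 0.06, 0.08], -0.12]
    - [0.0, [0.01, 0.11, 0.08], -0.24]
    - [0.0, [0.015, 0.16, 0.08], -0.36]
    - [0.0, [0.02, 0.21, 0.08], -0.48]

```text
time: 26.22
tool_pos: [466.5, -116.8, 206.1]
tcp_rot: [-180.0, 0.2, 44.2]
ft_force: [0.6, -0.1, -3.3]
finger_gap: 26.0
```

apply_moves:
  series:
    - [0.0, [0.005, 0.05, 0], -0.12]
    - [0.0, [0.01, 0.1, 0], -0.24]
    - [0.0, [0.015, 0.15, 0.0], -0.36]
    - [0.0, [0.02, 0.2, 0.0], -0.48]
    - [0.0, [0.025, 0.25, 0.0], -0.5]

```text
time: 26.85
tool_pos: [491.0, 134.7, 205.1]
tcp_rot: [-180.0, 0.3, 15.5]
ft_force: [0.8, -1.1, -2.7]
finger_gap: 25.8
```

apply_moves:
  series:
    - [0.0, [0.003, 0.05, 0], 0]
    - [0.0, [0.005, 0.1, 0], 0]
    - [0.0, [0.005, 0.107, 0.0], 0]
    - [0.0, [0.005, 0.107, 0.0], 0]

```text
time: 27.35
tool_pos: [495.5, 241.8, 204.1]
tcp_rot: [-180.0, 0.4, 15.5]
ft_force: [0.3, -0.0, -2.3]
finger_gap: 25.6
```

```bash
python3 st.py
```

```text
27.55 [496.2 240.5 205. ] [-180.     0.3   15.4] gap 26.1 F [ 0.2   0.39 -3.19] T [ 0.025 -0.104  0.011] [0.025 0.016 0.009]
moment->offset*mg along tool x (+ => heavy end on tool +x): -0.107
```

apply_moves:
  series:
    - [0.0, [0.001, 0, -0.04], 0.005]
    - [0.0, [0.001, 0, -0.07], 0.005]
    - [0.0, [0.001, 0, -0.08], 0.005]
    - [0.0, [0.001, 0, -0.08], 0.005]

```text
time: 28.05
tool_pos: [497.1, 239.9, 125.0]
tcp_rot: [-180.0, 0.3, 15.6]
ft_force: [-0.5, 0.0, -3.6]
finger_gap: 25.9
```

apply_moves:
  series:
    - [0.0, [0, 0, -0.01], 0]
    - [0.0, [0, 0, -0.018], 0]
    - [0.0, [0, 0, -0.026], 0]
    - [0.0, [0, 0, -0.032], 0]
    - [0.0, [0, 0, -0.038], 0]
  grip_force: 22

```text
time: 28.68
tool_pos: [496.5, 239.7, 86.7]
tcp_rot: [-180.0, 0.4, 15.6]
ft_force: [-5.0, -3.9, 1.8]
finger_gap: 25.8
```

Run:
```python
from h import *
p=shot('wrist','w16'); s=sense(); print(s['tool_pos'],s['ft_force'],s['finger_gap'])
```

```text
[496.33039666 239.7515693   85.89591899] [-4.01544663 -0.50518109  1.25129208] 25.594365272877077
```

View pics/w16.png

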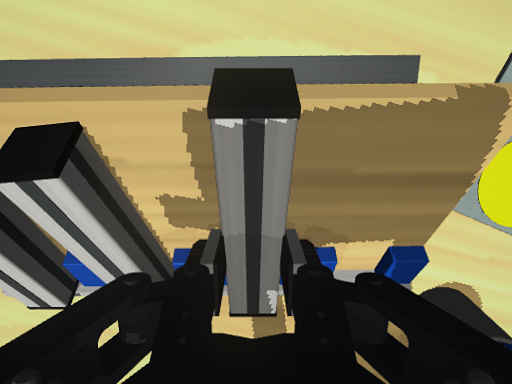

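apply_moves:
  series:
    - [0.0, [0, 0, -0.004], 0]
    - [0.0, [0, 0, -0.006], 0]
    - [0.0, [0, 0, -0.006], 0]
    - [0.45, [0, 0, -0.006], 0]
    - [0.5, [0, 0, -0.004], 0]

```text
time: 29.35
tool_pos: [496.8, 240.0, 82.3]
tcp_rot: [-180.0, 0.3, 15.6]
ft_force: [-0.0, -0.6, -1.2]
finger_gap: 42.9
```

apply_moves:
  series:
    - [0.5, [0, 0, 0.01], 0]
    - [0.5, [0, 0, 0.05], 0]
    - [0.5, [0, 0, 0.09], 0]
    - [0.5, [0, 0, 0.11], 0]
    - [0.5, [0, 0, 0.11], 0]

```text
time: 29.98
tool_pos: [498.1, 240.4, 194.3]
tcp_rot: [-180.0, 0.1, 15.6]
ft_force: [-0.1, 0.6, -0.9]
finger_gap: 43.2
```

Run:
```python
from h import *
p=shot('wrist','w17'); s=sense(); print(s['tool_pos'],s['ft_force'],s['finger_gap'])
```

```text
[497.04050855 240.04958635 192.19796544] [ 0.42612436  0.12594156 -0.67834012] 42.77963327252231
```

View pics/w17.png

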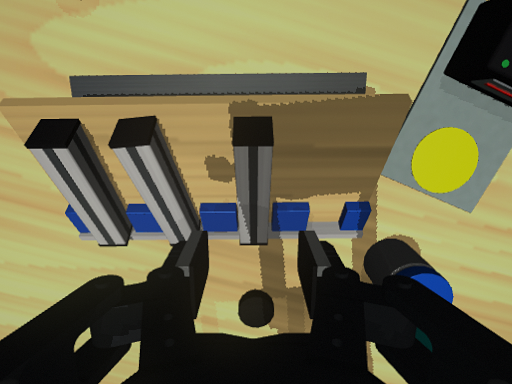

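apply_moves:
  series:
    - [0.55, [0.005, -0.05, 0.0], 0.18]
    - [0.55, [0.01, -0.1, 0.0], 0.36]
    - [0.55, [0.015, -0.15, 0.0], 0.54]
    - [0.55, [0.02, -0.2, 0.0], 0.72]
    - [0.55, [0.025, -0.25, 0.0], 0.9]

```text
time: 30.65
tool_pos: [520.7, -11.0, 189.5]
tcp_rot: [-179.8, 0.4, 67.5]
ft_force: [0.5, 0.8, -0.1]
finger_gap: 47.3
```

apply_moves:
  series:
    - [0.55, [0.005, -0.05, 0.0], 0.18]
    - [0.55, [0.01, -0.1, 0.0], 0.344]
    - [0.55, [0.015, -0.15, 0.0], 0.344]
    - [0.55, [0.02, -0.2, 0.0], 0.344]
    - [0.55, [0.025, -0.25, -0.02], 0.344]

```text
time: 31.28
tool_pos: [545.7, -262.7, 168.6]
tcp_rot: [-179.8, 0.4, 87.2]
ft_force: [-0.2, 0.9, 0.9]
finger_gap: 47.2
```

apply_moves:
  series:
    - [0.55, [0.003, -0.05, -0.03], 0]
    - [0.55, [0.003, -0.1, -0.06], 0]
    - [0.55, [0.003, -0.104, -0.07], 0]
    - [0.55, [0.003, -0.104, -0.07], 0]

```text
time: 31.78
tool_pos: [546.9, -365.4, 95.1]
tcp_rot: [-179.5, 0.2, 87.1]
ft_force: [-0.6, -0.8, -0.8]
finger_gap: 46.7
```

Run:
```python
from h import *
shot('wrist');p=shot('wrist','w18'); s=sense(); print(s['time'],s['tool_pos'].round(1),s['tcp_rot'].round(1))
```

```text
31.875 [ 548.8 -365.5   98.4] [-179.8    0.3   87.2]
```

View pics/w18.png

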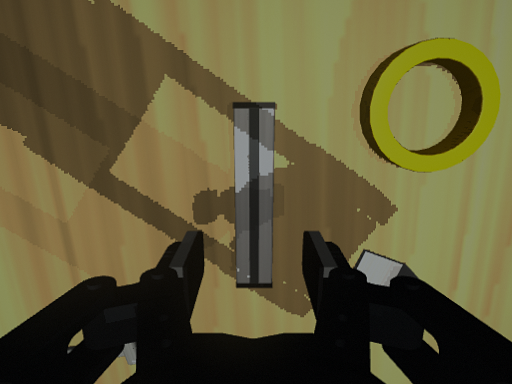

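Run:
```python
from h import *
p=shot('wrist'); two(p,[254,103],[254.5,287])
```

```text
centre [ 549.  -368.1   28. ] len 140.0 dir 87.4 shift [ -0.4  -2.5 -71.3] turn 0.003
```

Tool z is now about 99, so I'll go down 91 mm to about 8.

apply_moves:
  series:
    - [0.55, [0, -0.002, -0.04], 0]
    - [0.55, [0, -0.002, -0.075], 0]
    - [0.55, [0, -0.002, -0.088], 0]
    - [0.55, [0, -0.002, -0.092], 0]
    - [0.55, [0, -0.002, -0.092], 0]

```text
time: 32.55
tool_pos: [550.4, -368.1, 9.1]
tcp_rot: [-179.9, 0.5, 87.3]
ft_force: [-0.3, -0.1, -0.7]
finger_gap: 46.9
```

apply_moves:
  series:
    - [0.55, [0, 0, 0], 0]

```text
time: 32.67
tool_pos: [551.4, -368.8, 10.8]
tcp_rot: [179.9, 0.5, 87.3]
ft_force: [0.7, -0.1, 0.4]
finger_gap: 46.9
```

apply_moves:
  series:
    - [0.55, [-0.001, 0, -0.002], 0]
    - [0.0, [-0.001, 0, -0.002], 0]
    - [0.0, [-0.001, 0, -0.002], 0]
    - [0.0, [-0.001, 0, -0.002], 0]
    - [0.0, [-0.001, 0, -0.002], 0]
  grip_force: 60

```text
time: 33.3
tool_pos: [550.6, -369.2, 9.6]
tcp_rot: [179.9, 0.6, 87.3]
ft_force: [-2.3, 1.2, 5.3]
finger_gap: 26.2
```

apply_moves:
  series:
    - [0.0, [0, 0, 0.04], 0]
    - [0.0, [0, 0, 0.08], 0]
    - [0.0, [0, 0, 0.12], 0]
    - [0.0, [0, 0, 0.12], 0]
    - [0.0, [0, 0, 0.12], 0]

```text
time: 33.92
tool_pos: [549.8, -368.5, 127.5]
tcp_rot: [-180.0, 0.5, 87.3]
ft_force: [-0.5, 0.2, -4.3]
finger_gap: 25.5
```

```bash
python3 st.py
```

```text
34.12 [ 549.5 -368.3  126.9] [-179.9    0.4   87.3] gap 26.0 F [ 0.07  0.38 -4.32] T [-0.093  0.011 -0.001] [0.018 0.051 0.034]
moment->offset*mg along tool x (+ => heavy end on tool +x): 0.093
```

apply_moves:
  series:
    - [0.0, [0, 0.02, 0.05], 0.1]
    - [0.0, [0, 0.06, 0.08], 0.28]
    - [0.0, [0, 0.11, 0.08], 0.46]
    - [0.0, [-0.005, 0.16, 0.08], 0.64]
    - [0.0, [-0.01, 0.21, 0.08], 0.8]

```text
time: 34.75
tool_pos: [538.7, -156.6, 205.8]
tcp_rot: [-179.9, 0.4, 133.4]
ft_force: [1.6, 0.3, -3.0]
finger_gap: 26.1
```

apply_moves:
  series:
    - [0.0, [0, 0.05, 0], 0.18]
    - [0.0, [-0.005, 0.1, 0], 0.36]
    - [0.0, [-0.01, 0.15, 0.0], 0.54]
    - [0.0, [-0.015, 0.2, 0.0], 0.72]
    - [0.0, [-0.02, 0.25, 0.0], 0.9]

```text
time: 35.38
tool_pos: [518.0, 95.0, 204.9]
tcp_rot: [-179.9, 0.3, -174.7]
ft_force: [0.4, -0.3, -3.2]
finger_gap: 25.7
```

apply_moves:
  series:
    - [0.0, [-0.003, 0.05, 0], 0.15]
    - [0.0, [-0.003, 0.075, 0], 0.19]
    - [0.0, [-0.003, 0.075, 0.0], 0.19]
    - [0.0, [-0.003, 0.075, 0.0], 0.19]

```text
time: 35.88
tool_pos: [514.6, 169.4, 204.1]
tcp_rot: [-179.9, 0.2, -163.8]
ft_force: [-0.4, -0.3, -3.9]
finger_gap: 26.0
```

```bash
python3 st.py
```

```text
36.08 [515.1 169.  204.8] [-179.9    0.3 -163.9] gap 26.1 F [-0.09 -0.28 -4.02] T [ 0.021 -0.118 -0.018] [0.026 0.024 0.042]
moment->offset*mg along tool x (+ => heavy end on tool +x): 0.119
```

apply_moves:
  series:
    - [0.0, [0.002, 0.002, -0.04], -0.005]
    - [0.0, [0.002, 0.002, -0.07], -0.005]
    - [0.0, [0.002, 0.002, -0.08], -0.005]
    - [0.0, [0.002, 0.002, -0.08], -0.005]

```text
time: 36.58
tool_pos: [516.9, 170.6, 124.6]
tcp_rot: [-179.9, 0.2, -164.2]
ft_force: [-0.0, 0.3, -3.5]
finger_gap: 26.5
```

apply_moves:
  series:
    - [0.0, [0, 0, -0.01], 0]
    - [0.0, [0, 0, -0.018], 0]
    - [0.0, [0, 0, -0.026], 0]
    - [0.0, [0, 0, -0.032], 0]
    - [0.0, [0, 0, -0.038], 0]
  grip_force: 22

```text
time: 37.2
tool_pos: [516.4, 170.6, 86.4]
tcp_rot: [-179.9, 0.2, -164.2]
ft_force: [-4.8, 0.6, 0.9]
finger_gap: 25.7
```

Run:
```python
from h import *
p=shot('wrist','w19'); s=sense(); print(s['tool_pos'],s['ft_force'],s['finger_gap'])
```

```text
[516.15932497 170.52810115  85.49168121] [-2.26439424 -0.73508073  0.02156724] 25.438206594325123
```

View pics/w19.png

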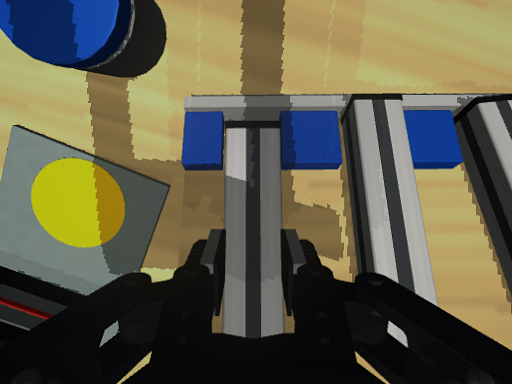

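apply_moves:
  series:
    - [0.0, [-0.002, 0, -0.004], 0]
    - [0.0, [-0.004, -0.001, -0.006], 0]
    - [0.0, [-0.004, -0.001, -0.006], 0]
    - [0.45, [-0.004, -0.001, -0.006], 0]
    - [0.5, [-0.004, -0.001, -0.004], 0]

```text
time: 37.88
tool_pos: [512.0, 169.5, 81.4]
tcp_rot: [-179.9, 0.1, -164.2]
ft_force: [-0.8, 0.1, 0.7]
finger_gap: 42.7
```

apply_moves:
  series:
    - [0.5, [0, 0, 0.01], 0]
    - [0.5, [0, 0, 0.05], 0]
    - [0.5, [0, 0, 0.09], 0]
    - [0.5, [0, 0, 0.11], 0]
    - [0.5, [0, 0, 0.11], 0]

```text
time: 38.5
tool_pos: [513.2, 169.8, 193.3]
tcp_rot: [-179.9, 0.3, -164.2]
ft_force: [0.5, -0.6, -0.1]
finger_gap: 42.9
```

Run:
```python
from h import *
p=shot('wrist','w20'); s=sense(); print(s['tool_pos'],s['ft_force'],s['finger_gap'])
```

```text
[512.16318203 169.4850691  191.26706437] [-0.0014525   0.19606227 -0.66180144] 42.616032956348675
```

View pics/w20.png

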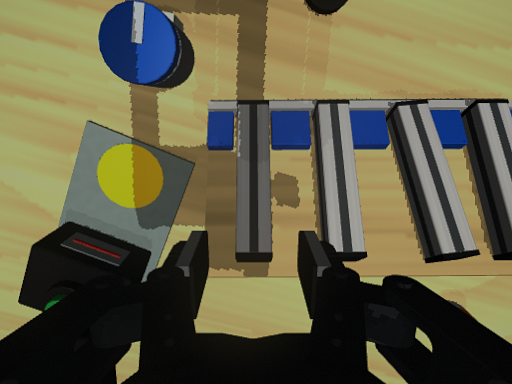

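```bash
cat > jar.py <<'E'
from h import *
p=shot('top','tj'); im=p['color']; hsv=cv2.cvtColor(im,cv2.COLOR_BGR2HSV)
def blob(c,r0,lo,hi,z):
    x0,y0=c[0]-r0,c[1]-r0
    m=cv2.inRange(hsv[y0:y0+2*r0,x0:x0+2*r0],lo,hi); n,l,st,_=cv2.connectedComponentsWithStats(m);k=1+np.argmax(st[1:,4])
    h=cv2.convexHull(np.argwhere((l==k))[:,::-1].astype(np.int32)); (c0,rd)=cv2.minEnclosingCircle(h); M=cv2.moments(h); c1=np.array([M['m10']/M['m00'],M['m01']/M['m00']])+[x0,y0]
    print(np.round(c1,1),round(rd,1),atz(p,[c1],z)[0].round(1)); return c1
blob((231,232),16,(100,100,40),(130,255,255),82)
w=shot('wrist')
for nm,pp in (('top',p),('wrist',w)):
    for d in spotter.search_frame(pp,'jar_mid'): print(nm,'jar',round(d['p'],2),c2w(pp,d['xyz']).round(0),proj(pp,c2w(pp,d['xyz'])).round(0))
cv2.imwrite('pics/tjc.png',cv2.resize(im[210:255,205:260],None,fx=10,fy=10,interpolation=cv2.INTER_CUBIC))
cv2.imwrite('pics/wjc.png',cv2.resize(w['color'][0:240,0:240],None,fx=2.5,fy=2.5,interpolation=cv2.INTER_CUBIC))
E
python3 jar.py
```

```text
[230.1 231.1] 9.7 [431.7  55.9  82. ]
top jar 0.78 [349. -32.  85.] [[259. 260.]]
top jar 0.53 [428.  54.  85.] [[231. 232.]]
wrist jar 0.9 [428.  59.  87.] [[139.  43.]]
```

View pics/wjc.png

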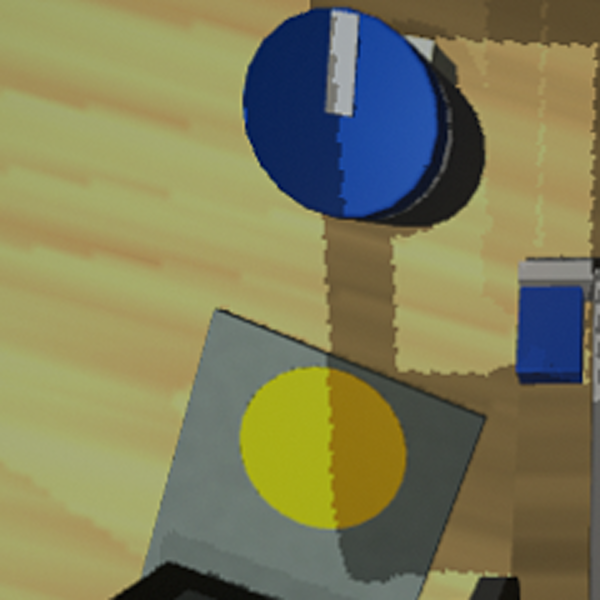

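Run:
```python
from h import *
p=shot('wrist'); hsv=cv2.cvtColor(p['color'],cv2.COLOR_BGR2HSV)
st=atz(p,np.array([[340,115],[344,10]])/2.5,82); e=st[1]-st[0]; print('stripe',st.round(1),np.degrees(np.arctan2(e[1],e[0])).round(1))
m=cv2.inRange(hsv[0:92,80:180],(100,120,30),(130,255,255)); n,l,s,_=cv2.connectedComponentsWithStats(m);k=1+np.argmax(s[1:,4])
h=cv2.convexHull(np.argwhere(l==k)[:,::-1].astype(np.int32)).reshape(-1,2)+[80,0]
W=atz(p,h,82)[:,:2]; c,rd=cv2.minEnclosingCircle(W.astype(np.float32)); print('lid',np.round(c,1),round(rd,1))
m=cv2.inRange(hsv[130:220,80:180],(20,120,30),(35,255,255)); n,l,s,_=cv2.connectedComponentsWithStats(m);k=1+np.argmax(s[1:,4])
h=cv2.convexHull(np.argwhere(l==k)[:,::-1].astype(np.int32)).reshape(-1,2)+[80,130]
W=atz(p,h,6)[:,:2]; c,rd=cv2.minEnclosingCircle(W.astype(np.float32)); print('pad',np.round(c,1),round(rd,1))
E_=atz(p,np.array([[217,310],[485,415],[150,565]])/2.5,6); a=E_[1]-E_[0]; b=E_[2]-E_[0]
print('edge y dir',np.degrees(np.arctan2(a[1],a[0]))-90,'edge x dir',np.degrees(np.arctan2(b[1],b[0])), np.linalg.norm(a))
print(sense()['tool_pos'],sense()['tcp_rot'])
```

```text
stripe [[429.9  55.9  82. ]
 [401.5  51.8  82. ]] -171.8
lid [431.1  57.3] 30.9
pad [560.   44.5] 36.2
edge y dir -6.2893540928934755 edge x dir -6.369954230634889 117.36656547454132
[511.06475466 169.25509656 189.54184308] [-1.79889222e+02 -4.76200463e-02 -1.64223635e+02]
```

apply_moves:
  series:
    - [1.0, [-0.02, -0.03, 0.0], 0.15]
    - [1.0, [-0.04, -0.06, 0.0], 0.3]
    - [1.0, [-0.06, -0.09, 0.0], 0.45]
    - [1.0, [-0.08, -0.112, -0.01], 0.51]
    - [1.0, [-0.08, -0.112, -0.02], 0.51]

```text
time: 39.42
tool_pos: [430.0, 56.1, 168.6]
tcp_rot: [-179.9, -0.1, -135.1]
ft_force: [-0.2, -0.0, -0.3]
finger_gap: 85.2
```

apply_moves:
  series:
    - [1.0, [0, 0, 0.0], 0]
    - [1.0, [0, 0, 0.0], 0]

```text
time: 39.67
tool_pos: [430.2, 56.6, 168.5]
tcp_rot: [-179.9, -0.1, -135.1]
ft_force: [-0.2, -0.5, 1.4]
finger_gap: 85.4
```

Run:
```python
from h import *
p=shot('wrist','w21'); s=sense();print(s['tool_pos'],s['tcp_rot'],s['finger_gap'],s['joint_pos'].round(0))
print(proj(p,[[431,57,82]]))
```

```text
[430.40009286  56.64267816 168.71735994] [-1.79914086e+02 -8.28423062e-02 -1.35070844e+02] 85.29539279417524 [   1.  -18.  114.   -0.   83. -134.]
[[251.28981826 193.21971633]]
```

View pics/w21.png

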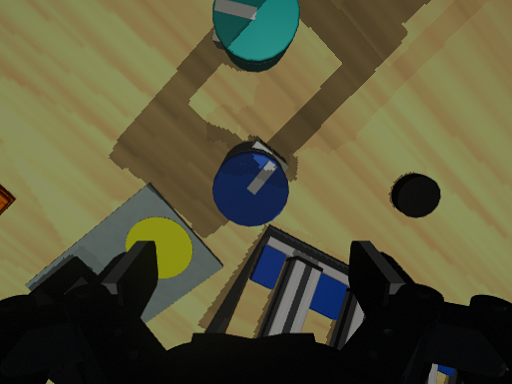

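apply_moves:
  series:
    - [1.0, [0, 0, -0.04], 0]
    - [1.0, [0, 0, -0.08], 0]
    - [1.0, [0, 0, -0.11], 0]
    - [1.0, [0, 0, -0.118], 0]
    - [1.0, [0, 0, -0.118], 0]

```text
time: 40.35
tool_pos: [430.7, 56.9, 51.1]
tcp_rot: [-179.9, -0.1, -135.1]
ft_force: [0.6, 0.2, -0.1]
finger_gap: 85.4
```

apply_moves:
  series:
    - [0.5, [0, 0, 0], 0]
    - [0.3, [0, 0, 0], 0]
    - [0.3, [0, 0, 0], 0]
    - [0.3, [0, 0, 0], 0]
  grip_force: 30

```text
time: 40.85
tool_pos: [432.4, 56.9, 53.0]
tcp_rot: [-179.8, 0.1, -135.1]
ft_force: [0.6, -0.3, 6.6]
finger_gap: 58.5
```

apply_moves:
  series:
    - [0.3, [0, 0, 0.02], 0]
    - [0.3, [0, 0, 0.04], 0]
    - [0.3, [0, 0, 0.06], -0.1]
    - [0.3, [0.01, 0, 0.06], -0.28]
    - [0.3, [0.03, -0.002, 0.06], -0.46]
  grip_force: 40

```text
time: 41.48
tool_pos: [462.6, 55.0, 113.7]
tcp_rot: [-179.8, 0.1, -161.7]
ft_force: [0.3, 0.1, -3.5]
finger_gap: 58.1
```

apply_moves:
  series:
    - [0.3, [0.02, -0.002, 0], -0.18]
    - [0.3, [0.04, -0.004, 0], -0.36]
    - [0.3, [0.06, -0.006, 0.0], -0.54]
    - [0.3, [0.08, -0.008, 0], -0.72]
    - [0.3, [0.1, -0.01, 0], -0.9]

```text
time: 42.1
tool_pos: [563.1, 44.9, 113.7]
tcp_rot: [-179.8, 0.1, 146.3]
ft_force: [0.0, 0.6, -2.7]
finger_gap: 58.4
```

apply_moves:
  series:
    - [0.3, [0, 0, 0], -0.18]
    - [0.3, [0, 0, 0], -0.36]
    - [0.3, [0, 0, 0.0], -0.54]
    - [0.3, [0, 0, 0], -0.72]
    - [0.3, [0, 0, 0], -0.9]

```text
time: 42.72
tool_pos: [562.9, 44.9, 113.6]
tcp_rot: [-179.7, 0.1, 94.4]
ft_force: [0.0, -0.6, -2.5]
finger_gap: 58.2
```

apply_moves:
  series:
    - [0.3, [0, 0, 0], -0.18]
    - [0.3, [0, 0, 0], -0.36]
    - [0.3, [0, 0, 0.0], -0.54]
    - [0.3, [0, 0, 0], -0.72]
    - [0.3, [0, 0, 0], -0.9]

```text
time: 43.35
tool_pos: [562.6, 44.9, 113.6]
tcp_rot: [-179.7, 0.1, 42.5]
ft_force: [0.1, 0.2, -3.1]
finger_gap: 58.3
```

```bash
python3 st.py
```

```text
43.55 [562.7  44.9 113.6] [-1.797e+02  1.000e-01  4.310e+01] gap 58.2 F [-0.02  0.17 -2.72] T [-0.016  0.004 -0.011] [0.026 0.012 0.013]
moment->offset*mg along tool x (+ => heavy end on tool +x): 0.014
```

apply_moves:
  series:
    - [0.3, [-0.001, 0, 0], -0.17]
    - [0.3, [-0.002, 0, 0], -0.235]
    - [0.3, [-0.002, 0, 0.0], -0.235]
    - [0.3, [-0.002, 0, 0.0], -0.235]

```text
time: 44.05
tool_pos: [560.7, 44.9, 113.6]
tcp_rot: [-179.7, 0.1, 29.8]
ft_force: [0.9, 0.4, -2.5]
finger_gap: 58.1
```

Run:
```python
from h import *
p=shot('wrist','w22'); s=sense();print(s['tool_pos'],s['tcp_rot'],s['finger_gap'])
p=shot('scene'); t=cv2.convertScaleAbs(p['color'],alpha=1.3,beta=20);cv2.imwrite('pics/s22c.png',cv2.resize(t[180:260,210:320],None,fx=6,fy=6))
```

```text
[560.74837635  44.92473293 113.6492467 ] [-1.79734534e+02  8.97175783e-02  2.97986484e+01] 58.57050234539449
```

View pics/w22.png

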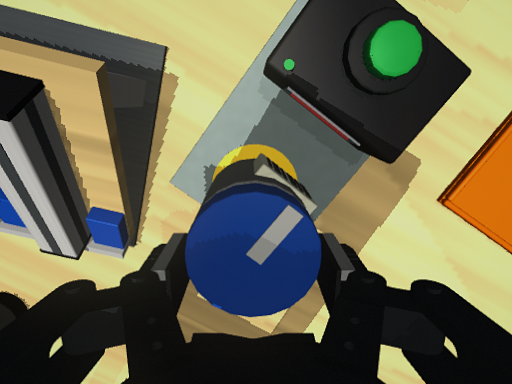

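View pics/s22c.png

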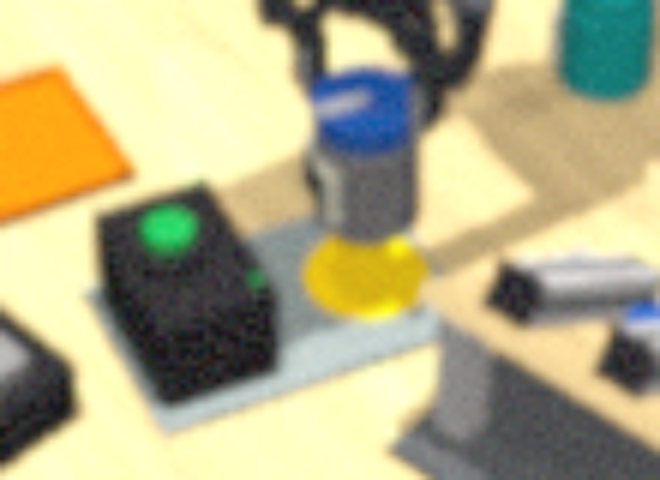

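Run:
```python
from h import *
p=shot('wrist'); hsv=cv2.cvtColor(p['color'],cv2.COLOR_BGR2HSV); z=82+60.6
st=atz(p,[[256,256],[295,212]],z); e=st[1]-st[0]; print(st.round(1),np.degrees(np.arctan2(e[1],e[0])).round(1))
m=cv2.inRange(hsv[170:330,150:350],(100,120,30),(130,255,255)); n,l,s,_=cv2.connectedComponentsWithStats(m);k=1+np.argmax(s[1:,4])
h=cv2.convexHull(np.argwhere(l==k)[:,::-1].astype(np.int32)).reshape(-1,2)+[150,170]
W=atz(p,h,z)[:,:2]; c,rd=cv2.minEnclosingCircle(W.astype(np.float32)); print('lid',np.round(c,1),round(rd,1))
print(atz(p,[[395,47]],72+8).round(1))
```

```text
[[564.6  46.6 142.6]
 [589.7  42.6 142.6]] -9.0
lid [564.6  48.6] 30.9
[[681.6  27.2  80. ]]
```

apply_moves:
  series:
    - [0.3, [-0.002, -0.001, -0.02], 0.04]
    - [0.3, [-0.002, -0.001, -0.04], 0.04]
    - [0.3, [-0.002, -0.001, -0.05], 0.04]
    - [0.3, [-0.002, -0.001, -0.054], 0.04]
    - [0.3, [-0.002, -0.001, -0.055], 0.04]

```text
time: 44.82
tool_pos: [559.3, 44.2, 59.3]
tcp_rot: [-179.7, 0.0, 32.0]
ft_force: [-2.0, 2.6, 5.2]
finger_gap: 58.2
```

```bash
python3 st.py
```

```text
45.02 [559.3  44.1  59.3] [-179.8    0.    32. ] gap 58.4 F [-1.23  1.3   1.1 ] T [0.294 0.233 0.014] [0.105 0.028 0.013]
moment->offset*mg along tool x (+ => heavy end on tool +x): 0.042
```

Jar touching the pad. I'll open and lift off.

apply_moves:
  series:
    - [0.8, [0, 0, 0], 0]
    - [1.0, [0, 0, 0], 0]
    - [1.0, [0, 0, 0], 0]
    - [1.0, [0, 0, 0.03], 0]
    - [1.0, [0, 0, 0.08], 0]

```text
time: 45.65
tool_pos: [557.4, 44.0, 137.8]
tcp_rot: [-179.6, 0.3, 32.0]
ft_force: [0.0, -0.1, 0.9]
finger_gap: 85.9
```

apply_moves:
  series:
    - [1.0, [0, 0, 0.04], 0]
    - [1.0, [0, 0, 0.08], 0]
    - [1.0, [0, 0, 0.1], 0]
    - [1.0, [0, 0, 0.1], 0]

```text
time: 46.15
tool_pos: [558.3, 44.0, 239.1]
tcp_rot: [-179.7, 0.1, 32.0]
ft_force: [-0.7, 0.5, -0.2]
finger_gap: 85.4
```

```bash
cat > chk.py <<'E'
from h import *
p=shot('wrist','w23'); s=sense();print(s['time'],s['tool_pos'],s['tcp_rot'])
z=88
hsv=cv2.cvtColor(p['color'],cv2.COLOR_BGR2HSV)
g=proj(p,[[561,45,z]])[0].astype(int); print(g)
x0,y0=max(g[0]-60,0),max(g[1]-60,0)
m=cv2.inRange(hsv[y0:y0+120,x0:x0+120],(100,120,30),(130,255,255)); n,l,s,_=cv2.connectedComponentsWithStats(m);k=1+np.argmax(s[1:,4])
h=cv2.convexHull(np.argwhere(l==k)[:,::-1].astype(np.int32)).reshape(-1,2)+[x0,y0]
W=atz(p,h,z)[:,:2]; c,rd=cv2.minEnclosingCircle(W.astype(np.float32)); print('lid',np.round(c,1),round(rd,1))
E
python3 chk.py
```

```text
46.2 [557.35230816  43.985948   237.10649647] [-179.6024269     0.27972021   32.02203882]
[255 171]
lid [561.9  47.4] 29.8
```

View pics/w23.png

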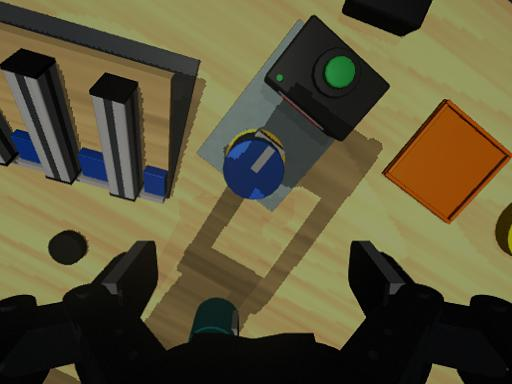

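Run:
```python
from h import *
def cen(p,box,lo,hi):
    x0,y0,x1,y1=box; hsv=cv2.cvtColor(p['color'],cv2.COLOR_BGR2HSV)
    m=cv2.inRange(hsv[y0:y1,x0:x1],lo,hi); n,l,s,c=cv2.connectedComponentsWithStats(m);k=1+np.argmax(s[1:,4]); return c[k]+[x0,y0],s[k,4]
w=shot('wrist'); t=shot('top','t24'); s_=shot('scene','s24')
L=[(w,)+cen(w,(315,45,370,100),(45,100,50),(75,255,255)),(s_,)+cen(s_,(225,205,252,230),(45,100,40),(75,255,255))]
hs=(45,100,40)
try: L.append((t,)+cen(t,(230,140,252,158),hs,(75,255,255)))
except Exception as e: print(e)
A=np.zeros((3,3));b=np.zeros(3)
for p,c,n in L:
    print(c,n); o,d=ray(p,[c]); d=d[0]/np.linalg.norm(d[0]); P=np.eye(3)-np.outer(d,d); A+=P;b+=P@o
X=np.linalg.solve(A,b); print(X)
for p,c,n in L: print((proj(p,[X])[0]-c).round(1), atz(p,[c],85).round(1))
# stripe
st=atz(w,[[252,172],[272,148]],88); e=st[1]-st[0]; print('stripe',np.degrees(np.arctan2(e[1],e[0])))
cv2.imwrite('pics/t24c.png',cv2.resize(t['color'][120:260,95:325],None,fx=3.4,fy=3.4,interpolation=cv2.INTER_CUBIC))
```

```text
attempt to get argmax of an empty sequence
[341.24839125  69.77348777] 777
[237.67857143 217.91666667] 84
[677.7633175   29.80081925  89.93416584]
[ 0.2 -0.1] [[678.7  29.1  85. ]]
[0.1 0. ] [[675.5  25.1  85. ]]
stripe -7.189544172198268
```

View pics/t24c.png

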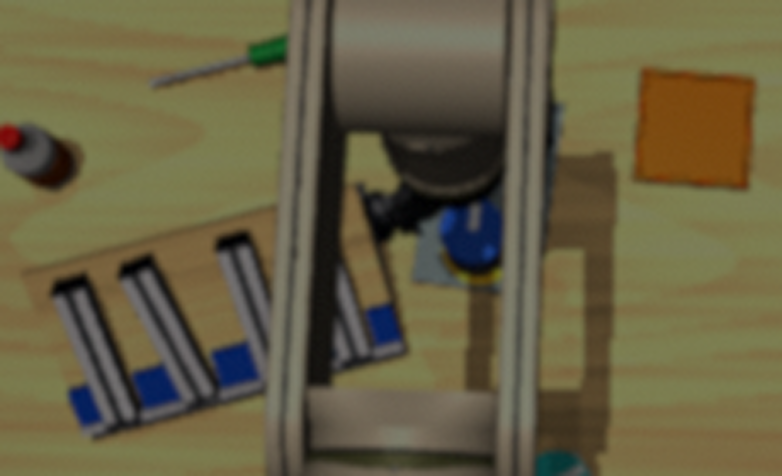

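View pics/s24.png

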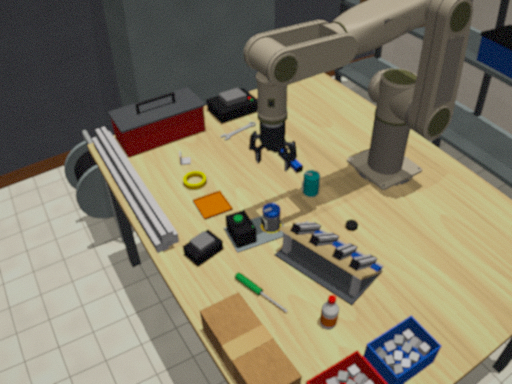

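apply_moves:
  series:
    - [0.3, [0.04, -0.005, 0.0], 0]
    - [0.0, [0.08, -0.01, 0.0], 0]
    - [0.0, [0.12, -0.014, 0.0], 0]
    - [0.0, [0.12, -0.014, -0.03], 0]
    - [0.0, [0.12, -0.014, -0.08], 0]

```text
time: 46.98
tool_pos: [677.4, 29.9, 154.4]
tcp_rot: [-179.5, 0.4, 32.0]
ft_force: [-0.1, -0.4, 0.6]
finger_gap: 0.2
```

apply_moves:
  series:
    - [0.0, [0, 0, 0], 0]
    - [0.0, [0, 0, -0.02], 0]
    - [0.0, [0, 0, -0.025], 0]

```text
time: 47.35
tool_pos: [677.5, 29.9, 129.2]
tcp_rot: [-179.5, 0.4, 32.0]
ft_force: [0.3, -0.3, 0.1]
finger_gap: 0.5
```

Run:
```python
from h import *
p=shot('wrist','w25'); t=shot('top'); s_=shot('scene'); s=sense();print(s['time'],s['tool_pos'],s['finger_gap'],s['ft_force'])
cv2.imwrite('pics/t25c.png',cv2.resize(t['color'][120:260,95:325],None,fx=3.4,fy=3.4,interpolation=cv2.INTER_CUBIC))
tt=cv2.convertScaleAbs(s_['color'],alpha=1.3,beta=20);cv2.imwrite('pics/s25c.png',cv2.resize(tt[170:300,200:390],None,fx=4,fy=4))
```

```text
47.5 [677.84521854  29.881793   130.33173485] -0.11773373343548238 [-0.12145254  0.33026739 -0.01621793]
```

View pics/w25.png

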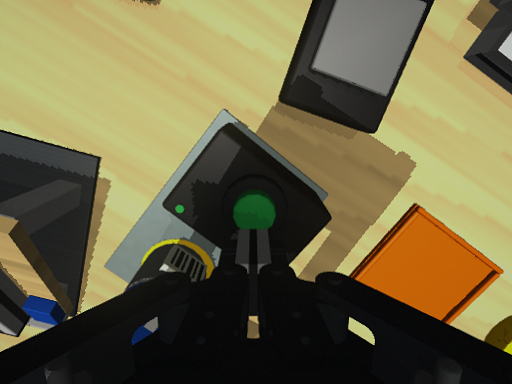

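View pics/t25c.png

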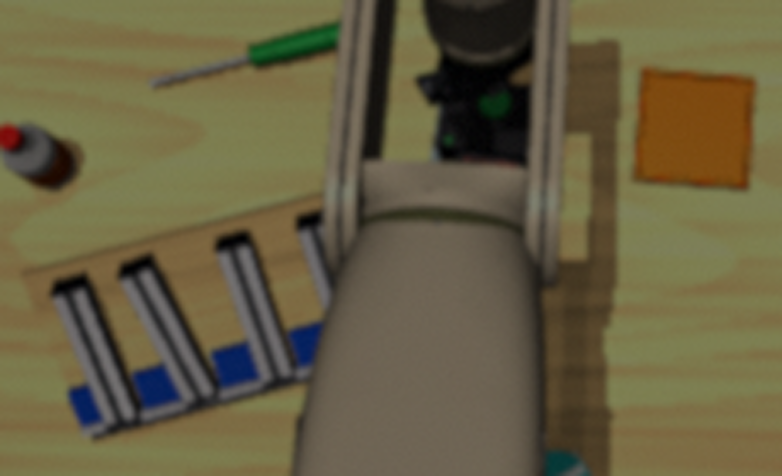

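View pics/s25c.png

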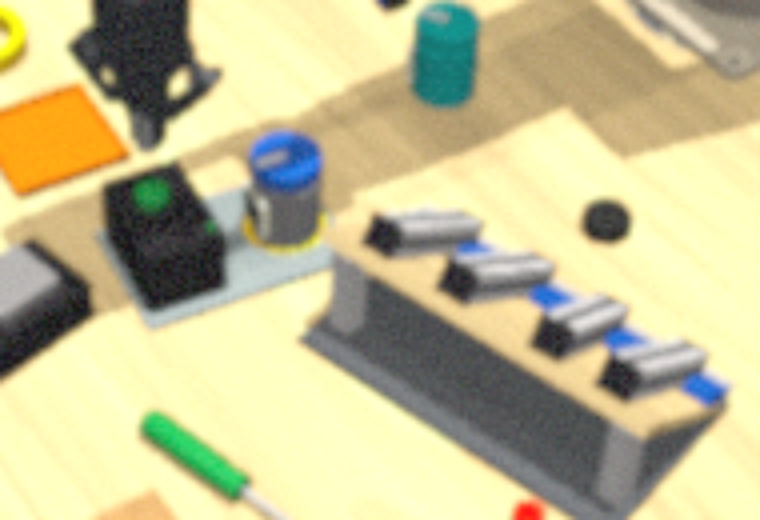

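apply_moves:
  series:
    - [0.0, [0, 0, -0.012], 0]
    - [0.0, [0, 0, -0.024], 0]
    - [0.0, [0, 0, -0.026], 0]

```text
time: 47.88
tool_pos: [676.7, 29.9, 102.3]
tcp_rot: [-179.5, 0.4, 32.0]
ft_force: [-0.3, -0.3, -0.5]
finger_gap: -0.1
```

apply_moves:
  series:
    - [0.0, [0, 0, -0.002], 0]
    - [0.0, [0, 0, -0.004], 0]

```text
time: 48.12
tool_pos: [676.7, 29.9, 98.2]
tcp_rot: [-179.5, 0.5, 32.0]
ft_force: [-0.1, -0.7, -0.1]
finger_gap: 0.1
```

apply_moves:
  series:
    - [0.0, [0, 0, -0.002], 0]
    - [0.0, [0, 0, -0.003], 0]

```text
time: 48.38
tool_pos: [676.7, 29.9, 95.2]
tcp_rot: [-179.5, 0.4, 32.0]
ft_force: [0.1, -0.5, 0.0]
finger_gap: 0.1
```

apply_moves:
  series:
    - [0.0, [0, 0, -0.002], 0]
    - [0.0, [0, 0, -0.004], 0]

```text
time: 48.62
tool_pos: [676.8, 29.9, 91.2]
tcp_rot: [-179.5, 0.4, 32.0]
ft_force: [-0.2, 0.5, 0.5]
finger_gap: -0.4
```

apply_moves:
  series:
    - [0.0, [0, 0, -0.002], 0]
    - [0.0, [0, 0, -0.003], 0]

```text
time: 48.88
tool_pos: [676.7, 29.9, 87.9]
tcp_rot: [-179.5, 0.5, 32.0]
ft_force: [-0.2, -0.2, 0.9]
finger_gap: 0.0
```

apply_moves:
  series:
    - [0.0, [0, 0, -0.002], 0]
    - [0.0, [0, 0, -0.003], 0]

```text
time: 49.12
tool_pos: [676.6, 29.9, 84.7]
tcp_rot: [-179.5, 0.5, 32.0]
ft_force: [-0.0, 0.1, -0.2]
finger_gap: -0.0
```

Run:
```python
from h import *
p=shot('wrist','w26'); s_=shot('scene'); s=sense();print(s['time'],s['tool_pos'],s['finger_gap'],s['ft_force'])
tt=cv2.convertScaleAbs(s_['color'],alpha=1.3,beta=20);cv2.imwrite('pics/s26c.png',cv2.resize(tt[180:270,200:300],None,fx=6,fy=6,interpolation=cv2.INTER_CUBIC))
```

```text
49.225 [676.55610702  29.89147403  84.69073532] 0.4992509743462054 [-0.05054992 -0.0886362   0.51218054]
```

View pics/s26c.png

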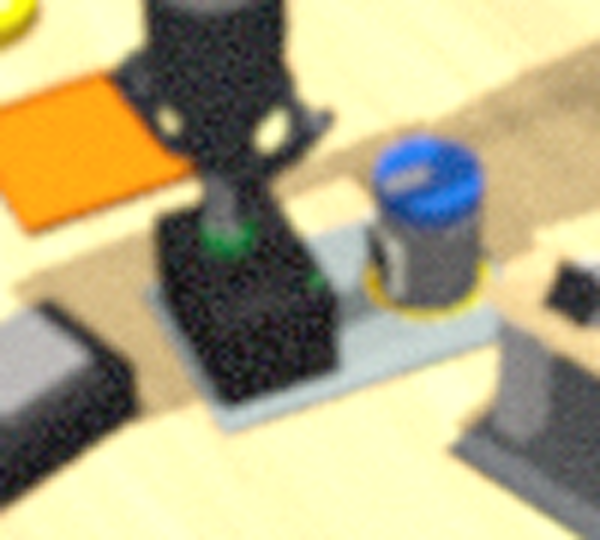

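View pics/w26.png

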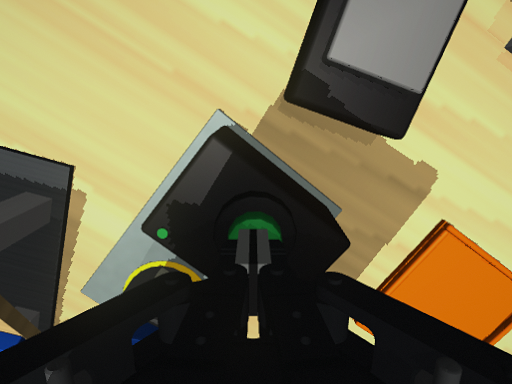

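apply_moves:
  series:
    - [0.0, [0.001, 0, -0.002], 0]
    - [0.0, [0.001, 0, -0.003], 0]

```text
time: 49.48
tool_pos: [677.8, 29.9, 81.9]
tcp_rot: [-179.5, 0.4, 32.0]
ft_force: [0.6, 0.5, 1.8]
finger_gap: 0.0
```

apply_moves:
  series:
    - [0.0, [0.0, 0, -0.002], 0]
    - [0.0, [0, 0, -0.003], 0]

```text
time: 49.72
tool_pos: [677.9, 29.9, 79.0]
tcp_rot: [-179.5, 0.4, 32.0]
ft_force: [-1.7, 0.3, 3.8]
finger_gap: -0.0
```

apply_moves:
  series:
    - [0.0, [0.0, 0, -0.002], 0]
    - [0.0, [0, 0, -0.003], 0]

```text
time: 49.98
tool_pos: [677.9, 29.9, 76.8]
tcp_rot: [-179.5, 0.4, 32.0]
ft_force: [-5.6, 0.1, 11.6]
finger_gap: -0.1
```

apply_moves:
  series:
    - [0.0, [0.0, 0, -0.001], 0]
    - [0.0, [0, 0, -0.001], 0]

```text
time: 50.22
tool_pos: [678.0, 29.9, 76.8]
tcp_rot: [-179.5, 0.4, 32.0]
ft_force: [-6.1, 0.1, 10.3]
finger_gap: -0.0
```

Run:
```python
from h import *
s_=shot('scene'); s=sense();print(s['time'],s['tool_pos'],s['ft_force'])
tt=cv2.convertScaleAbs(s_['color'],alpha=1.3,beta=20);cv2.imwrite('pics/s27c.png',cv2.resize(tt[170:300,200:390],None,fx=4,fy=4,interpolation=cv2.INTER_CUBIC))
```

```text
50.275 [677.94838402  29.8798162   76.81932021] [-5.95196776  0.41815306  9.44951681]
```

View pics/s27c.png

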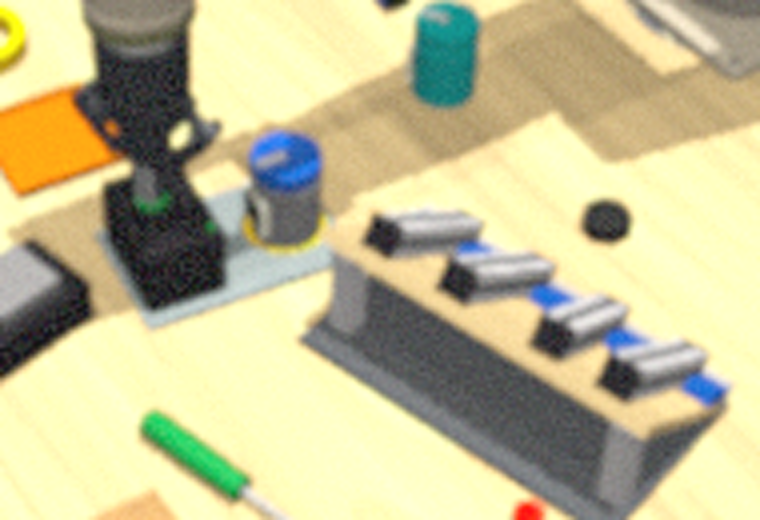

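apply_moves:
  series:
    - [0.0, [0.0, 0, -0.003], 0]
    - [0.0, [0, 0, -0.003], 0]
    - [0.0, [0, 0, 0.02], 0]
    - [0.0, [0, 0, 0.06], 0]
    - [0.0, [0, 0, 0.1], 0]

```text
time: 50.9
tool_pos: [677.5, 29.9, 176.9]
tcp_rot: [-179.5, 0.5, 32.0]
ft_force: [0.6, -0.4, 0.5]
finger_gap: 0.1
```

apply_moves:
  series:
    - [0.3, [-0.03, 0.003, 0.04], 0]
    - [0.7, [-0.06, 0.006, 0.06], 0]
    - [1.0, [-0.09, 0.01, 0.06], 0]
    - [1.0, [-0.12, 0.014, 0.06], 0]
    - [1.0, [-0.12, 0.014, 0.06], 0]

```text
time: 51.52
tool_pos: [556.3, 44.2, 236.7]
tcp_rot: [-179.5, 0.5, 32.0]
ft_force: [0.9, -0.0, 0.3]
finger_gap: 85.2
```

```bash
python3 - <<'E'
from h import *
shot('wrist')
E
python3 chk.py
```

```text
51.625 [557.90870795  43.89687616 236.96749482] [-179.50183785    0.44165772   32.02402331]
[256 170]
lid [561.8  47.3] 29.9
```

View pics/w23.png

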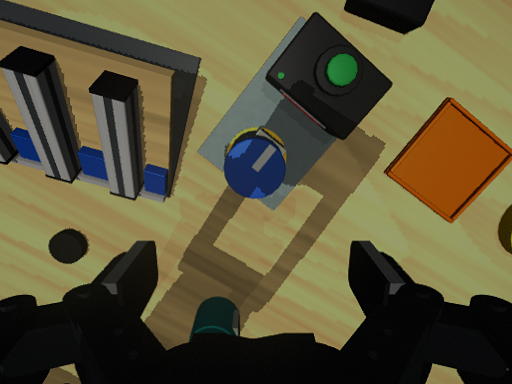

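apply_moves:
  series:
    - [1.0, [0.003, 0.002, -0.05], 0]
    - [1.0, [0.003, 0.002, -0.1], 0]
    - [1.0, [0.003, 0.002, -0.15], 0]
    - [1.0, [0.003, 0.002, -0.177], 0]
    - [1.0, [0.003, 0.002, -0.177], 0]

```text
time: 52.25
tool_pos: [559.1, 45.7, 56.8]
tcp_rot: [-179.3, 0.7, 32.0]
ft_force: [-0.1, -0.5, 0.1]
finger_gap: 85.2
```

apply_moves:
  series:
    - [0.5, [0, 0, 0], 0]
    - [0.3, [0, 0, 0], 0]
    - [0.3, [0, 0, 0], 0]
    - [0.3, [0, 0, 0], 0]
  grip_force: 40

```text
time: 52.75
tool_pos: [560.7, 45.7, 58.6]
tcp_rot: [-179.4, 0.5, 32.0]
ft_force: [1.5, 1.0, 6.3]
finger_gap: 58.4
```

apply_moves:
  series:
    - [0.3, [0, 0, 0.03], 0]
    - [0.3, [0, 0, 0.07], 0]
    - [0.3, [0, 0, 0.11], 0]
    - [0.3, [0, 0, 0.11], 0]

```text
time: 53.25
tool_pos: [563.1, 45.7, 172.7]
tcp_rot: [-179.7, 0.2, 32.0]
ft_force: [-0.2, 0.9, -3.2]
finger_gap: 58.5
```

apply_moves:
  series:
    - [0.3, [0.02, -0.045, 0], 0]
    - [0.3, [0.045, -0.09, 0], 0]
    - [0.3, [0.07, -0.135, 0], 0]
    - [0.3, [0.095, -0.18, 0], 0]
    - [0.3, [0.116, -0.202, 0], 0]

```text
time: 53.88
tool_pos: [678.4, -158.9, 169.6]
tcp_rot: [-179.5, 0.4, 31.9]
ft_force: [-0.5, 0.2, -3.1]
finger_gap: 58.5
```

apply_moves:
  series:
    - [0.3, [0, 0, 0], 0]
    - [0.3, [0, 0, -0.02], 0]
    - [0.3, [0, 0, -0.02], 0]

```text
time: 54.25
tool_pos: [675.7, -157.0, 145.1]
tcp_rot: [-179.2, 0.6, 31.9]
ft_force: [-0.7, -0.8, -3.1]
finger_gap: 57.9
```

Run:
```python
from h import *
p=shot('wrist','w28'); s=sense();print(s['tool_pos'],s['tcp_rot'],s['finger_gap'])
```

```text
[ 676.5003922  -157.25160695  146.84775076] [-179.3162515     0.5367659    31.95420856] 58.058580140824496
```

View pics/w28.png

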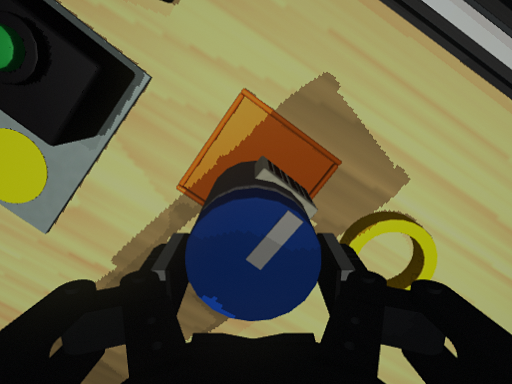

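Run:
```python
from h import *
p=shot('wrist'); s=sense();print(s['tool_pos'])
W=atz(p,[[245,90],[178,187],[340,162]],12); print(W.round(1),'ctr',((W[1]+W[2])/2).round(1))
```

```text
[ 677.3595986  -157.60084013  148.35979137]
[[ 736.5 -109.    12. ]
 [ 630.1 -101.1   12. ]
 [ 729.  -214.5   12. ]] ctr [ 679.5 -157.8   12. ]
```

apply_moves:
  series:
    - [0.3, [0, 0, -0.03], 0]
    - [0.3, [0, 0, -0.06], 0]
    - [0.3, [0, 0, -0.08], 0]
    - [0.3, [0, 0, -0.087], 0]
    - [0.3, [0, 0, -0.09], 0]

```text
time: 54.98
tool_pos: [677.8, -157.6, 59.0]
tcp_rot: [-179.5, 0.4, 32.0]
ft_force: [-0.3, -0.2, -2.0]
finger_gap: 58.4
```

apply_moves:
  series:
    - [0.3, [0, 0, 0], 0]
    - [0.3, [0, 0, 0], 0]

```text
time: 55.22
tool_pos: [678.8, -157.9, 60.4]
tcp_rot: [-179.6, 0.3, 32.0]
ft_force: [0.1, 0.2, -2.9]
finger_gap: 58.3
```

apply_moves:
  series:
    - [0.3, [0, 0, -0.0015], 0]
    - [0.3, [0, 0, -0.003], 0]
    - [0.3, [0, 0, -0.003], 0]

```text
time: 55.6
tool_pos: [679.1, -158.0, 57.8]
tcp_rot: [-179.6, 0.3, 32.0]
ft_force: [0.9, 0.3, -1.8]
finger_gap: 58.1
```

apply_moves:
  series:
    - [0.3, [0, 0, -0.001], 0]
    - [0.3, [0, 0, -0.002], 0]
    - [0.3, [0, 0, -0.002], 0]

```text
time: 55.98
tool_pos: [679.6, -157.8, 57.6]
tcp_rot: [-179.6, 0.2, 32.0]
ft_force: [-3.4, 3.0, 8.6]
finger_gap: 58.2
```

Contact with the tray floor. Release and retreat upward.

apply_moves:
  series:
    - [0.8, [0, 0, 0], 0]
    - [1.0, [0, 0, 0], 0]
    - [1.0, [0, 0, 0], 0]
    - [1.0, [0, 0, 0.03], 0]
    - [1.0, [0, 0, 0.08], 0]

```text
time: 56.6
tool_pos: [677.5, -157.2, 135.0]
tcp_rot: [-179.4, 0.5, 32.0]
ft_force: [0.3, 0.3, -0.1]
finger_gap: 85.6
```

apply_moves:
  series:
    - [1.0, [-0.02, 0, 0.05], 0]
    - [1.0, [-0.06, 0, 0.1], 0]
    - [1.0, [-0.1, 0, 0.12], 0]
    - [1.0, [-0.15, -0.03, 0.12], 0]
    - [1.0, [-0.18, -0.05, 0.12], 0]

```text
time: 57.22
tool_pos: [495.9, -208.0, 255.7]
tcp_rot: [-179.4, 0.5, 32.0]
ft_force: [-0.2, 0.1, -0.9]
finger_gap: 85.3
```

apply_moves:
  series:
    - [1.0, [-0.03, -0.05, 0.0], 0]
    - [1.0, [-0.05, -0.1, 0.0], 0]
    - [1.0, [-0.05, -0.1, 0.0], 0]

```text
time: 57.6
tool_pos: [444.1, -311.0, 255.6]
tcp_rot: [-179.5, 0.5, 31.7]
ft_force: [0.5, -1.0, -0.5]
finger_gap: 85.1
```

Run:
```python
from h import *
t=shot('top','t30'); s_=shot('scene','s30'); s=sense();print(s['time'],s['tool_pos'],s['ft_force'])
cv2.imwrite('pics/t30c.png',cv2.resize(t['color'][80:280,95:345],None,fx=3,fy=3,interpolation=cv2.INTER_CUBIC))
tt=cv2.convertScaleAbs(s_['color'],alpha=1.3,beta=10);cv2.imwrite('pics/s30c.png',cv2.resize(tt[170:310,180:390],None,fx=3.7,fy=3.7,interpolation=cv2.INTER_CUBIC))
```

```text
57.7 [ 445.64320912 -308.15659444  255.51738247] [-0.27125588  0.72229127 -1.176518  ]
```

View pics/t30c.png

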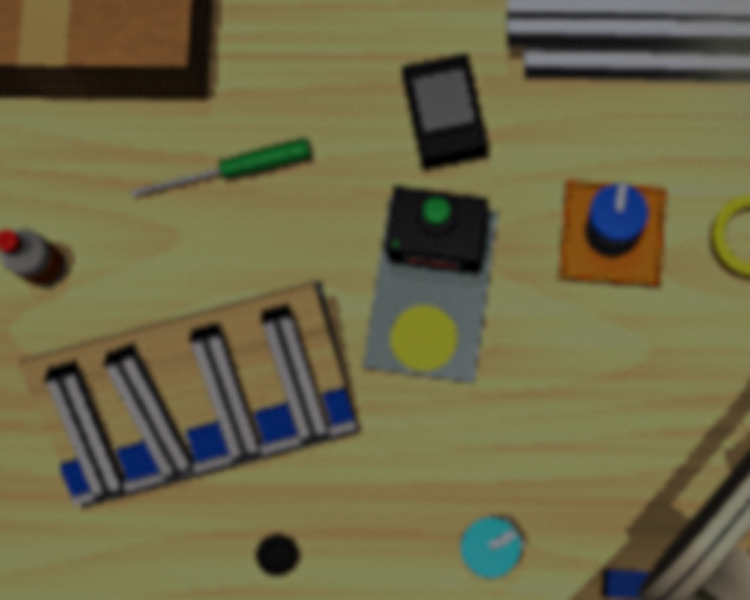

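View pics/s30c.png

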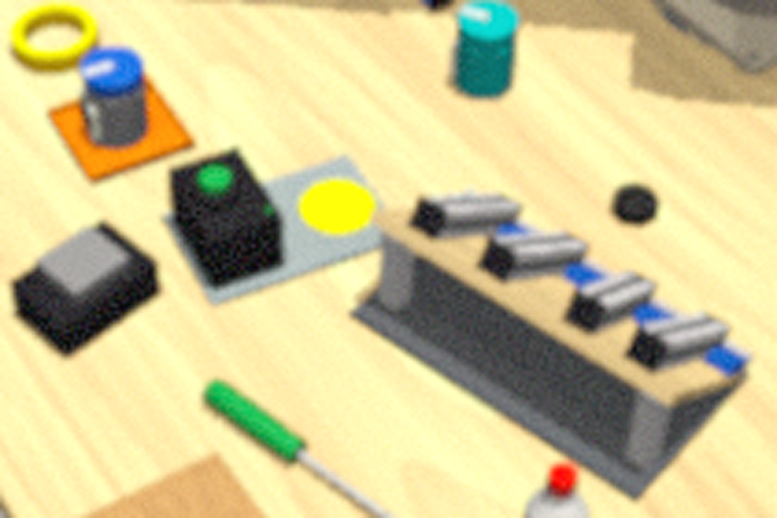

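Run:
```python
from h import *
t=shot('top')
# bar: lower end top edge mid, upper end top edge mid in crop px /3
B={4:((105,488),(64,373)),3:((177,470),(122,355)),2:((244,452),(208,333)),1:((313,433),(279,315))}
q=np.load('rackq.npy')
for k,(lo,up) in B.items():
    lo=np.array(lo)/3+[95,80]-.3; up=np.array(up)/3+[95,80]-.3
    a=atz(t,[lo],rpt(-5,0,28)[2])[0]; b=atz(t,[up],rpt(135,0,28)[2])[0]; e=b-a; L=np.linalg.norm(e); yaw=np.degrees(np.arctan2(e[1],e[0]))-15.8
    print(k,a.round(),b.round(),'L',L.round(),'yaw rel rack',yaw.round(1),'angle to rack x',np.degrees(np.arccos(np.cos(np.radians(35))*np.cos(np.radians(yaw)))).round(1))
```

```text
4 [396. 366.  38.] [503. 389. 119.] L 135.0 yaw rel rack -3.4 angle to rack x 35.1
3 [416. 293.  38.] [521. 334. 119.] L 139.0 yaw rel rack 5.2 angle to rack x 35.3
2 [435. 225.  38.] [544. 251. 119.] L 138.0 yaw rel rack -2.7 angle to rack x 35.1
1 [456. 155.  38.] [563. 182. 119.] L 137.0 yaw rel rack -1.9 angle to rack x 35.0
```

All the checks pass, so I'm handing in.

Run:
```python
from h import *
print(hand_in()); print(sense()['time'])
```

```text
the job is handed in; nothing more can be done
None
the job is handed in; nothing more can be done
```

The job is done and handed in at about 58 s; the hand-in gives no verdict. All four aluminium bars are in rack slots 1–4 with the heavy end at the lip. The jar was scanned on the pad and now stands in the orange tray.

- **Bars:** I found each heavy end from the wrist moment (about ±0.1 N m, with the same sign before and after each carry). The last images show all four against the lip, at about 35° to the rack's x axis. That angle assumes they lie flat on the 35° board, and I measured only their turn on it.
- **Jar on the pad:** its lid measured about 3.5 mm from the pad's centre, with the patch stripe within about 3° of the scanner direction.
- **Button:** it went about 6–7 mm down with roughly 10 N, against 5 N for full travel, and was let back up. I judged this from force and height, because the button's travel can't be read directly.
- **End state:** the jar stands upright in the tray. The tape roll, bracket and wrench were not fully in view in the last pictures, but I worked clear of them.

**Problems and disagreements:**
- My first grip on bar 1 closed over the top of it, and I repeated it lower.
- Bar 2 slipped out of a shallow grip into slot 3 while the fingers pressed with about 40 N, and it lies about 5° askew there.
- A light-grip check on bar 2 showed no visible dip, so its heavy end rests on the moment reading alone.
- The lip sits about 5 mm lower down the slope than my rack fit had it.

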